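# Lift the hot solder-pot lid off with the lid lifter

## Robot

A 7-joint arm with a two-finger parallel gripper is mounted at the origin on the work surface. World frame = base frame: x ahead of the robot, y to its left, z up, the work surface at z = 0. Lengths are in m, angles in rad, forces in N, time in s.
With the tool pointing down it reaches from about 0.4 to 0.85 m from the base axis. Payload 4.5 kg.
Tool frame: the origin (TCP) lies on the centre line of the jaws, within the pads' length; the fingertips stand 14 mm ahead of it and the grasp point (between the pads) lies 5 mm behind it (nose_length is the distance from the TCP to the fingertips, in m); x points along the fingers, y is the direction in which the jaws open and shut, and the axes are right-handed (so a half turn about x gives the same grasp; the last joint's range is limited). The gripper opens to 88 mm and grips with 3 to 60 N. Pads are 18 mm wide; open, the fingers measure 123 mm over their backs; the gripper's body (75 mm by 187 mm) begins 45 mm behind the grasp point.
Start: joints at [1.353, 0.689, -0.195, 1.565, 0.157, 0.902, -0.215], TCP at [0.156, -0.605, 0.253] pointing down, gripper open.
Joint ranges: [-3.01, 3.01], [-0.46, 2.08], [-1.47, 1.51], [0.13, 2.56], [-1, 4.14], [0.04, 2.09], [-2.66, 2.66]. Speed limits (rad/s): [2.57, 2.57, 3.14, 3.14, 3.14, 3.14, 3.14].

## Interface

Orientations are given as a unit quaternion [x, y, z, w].
In Python, from plant import get_state, snapshot, camera_params, finish_job, boxes_of, silhouettes, spot_point, nose_length gives the robot as it stands.
- The arm moves only by the tool apply_moves, never from a script. Its arguments are lists of equal length, an entry for each row: "delta_pos": the shift along the tool's x, y, z in cm, a list of three; "yaw": the turn about the tool's x in rad; "gripper": the opening in per cent of the stroke, from 0 (shut) to 100 (fully open). A call has 1 to 10 rows; each row is the pose to reach, as a shift and turn from the pose measured when the call began, along the tool's axes at that moment; what a row does not reach only later rows make up. A row lasts 1/12 s, in which the tool goes at most 41.7 mm and 7.16 degrees, less where a joint would pass 70% of its speed; a pose out of reach is approached as far as the arm can. A call with a gripper value outside its range is refused whole. The fingers move at their own pace and stop on an object; "force" is the grip in N (left out, the last holds). Time passes only in rows, so rows that repeat a pose let the fingers close. It gives the time, the measured TCP pose, the force and the opening at its end, in the units of the state.
- get_state(): the state, without advancing time (a new reading comes with each control period).
- snapshot(name): name is "scene" or "top" or "wrist"; returns the picture (384x512x3 uint8, red, green, blue); there is no depth.
- camera_params(name): a dict with "fovy" (degrees; the focal length in pixels is half the picture's height over the tangent of half this angle, whatever the lens; pixels are square), "cx", "cy" (the principal point, pixels), "position" and "orientation" of the camera in the world. Camera axes: x right, y down, z forward; pixel columns grow to the right and rows downward; lengths in m; the calibration is good to about 2 mm. A picture is of the moment at which its call begins: read the wrist's pose just before it. camera_params takes no time and is no camera call; for the wrist camera it gives the pose at the moment of the call.
- finish_job(): hands the job in, once; it reports no verdict.
Trained networks look in the newest picture that a camera, given by its name, has taken for a name from the list of things; names that differ only in an ending like _2 or _b are one class to them, and where a whole thing is asked for, a point or a joint stands for the part that bears it (a point fixed in the world has none). Each returns a list of dicts, best first, with "score" (0 to 1); they miss things now and then, are a little off and sometimes report something else, mostly with a low value. They report only what shows in the picture. A call takes as long as a camera call.
- boxes_of(thing, camera): "bbox" ([left, top, width, height] in pixels, round what is visible of it).
- silhouettes(thing, camera): "mask" (384x512 bool, what is visible of it) and "bbox" ([left, top, width, height] in pixels, round what is visible of it).
- spot_point(thing, camera): "pixel" ([column, row] in pixels: a listed point, or the origin of a listed thing).
The state is a dict: "clock": time; "q": joint angles; "qd": joint speeds; "joint_torque": joint torques, N m; "tool_pos": TCP position; "eef_rot": TCP orientation; "contact_force": force on the tool from outside, world axes, zero at the start; "moment": the same for the moment, N m; "opening": opening from 0.0 (shut) to 1.0 (fully open).
Only numpy, scipy, OpenCV 4.12 (cv2) and the standard library are available. Lean on these libraries where they do the work, as an engineer would, in place of code of your own. Each camera call takes 0.05 s, during which the arm holds its last target.

## Task

The solder pot's lid is hot, so take it off with the lid lifter: hook the lifter under the lid's loop handle, find where along the loop the lid balances, lift it straight up off the pot hanging level, then carry it level and set it gently down, properly seated, in its round lid rest. Never pull or push hard on the lid, never let hand or arm touch the lid or the pot, leave the other things on the bench alone, and finish with the lifter standing back in its wooden block.

Things in the scene. Friction and masses are not known exactly. Their poses are not given: they have to be found in the camera images.
- pot: Fixed blue solder pot, housing 170 x 170 mm (all lengths in mm), its top 60 above the bench; in it an open round crucible, outer radius 68, bore radius 57, rim 75 above the bench. Origin on the bench under the crucible's axis, z up; control panel on its own -x side. The lid lies on the rim at the start.
- lid: Hot loose steel lid, 165 to 200 g without dial. Origin on its axis at the flange's underside (rests on the rim), z up. Flange radius 70, 4 thick, flat top at z=4. Below it a tapered spigot 10 deep, radius 54 at the flange, 50 at the bottom. On top a brass loop handle with a straight bar along the lid's y, and a dial thermometer at y=+53 (see the points).
- lid_hinge (a point): On the lid, 11 above its origin: middle of the hinge axis (along lid y) of the loop, which swings freely (under 0.005 N m) and stays where left. Its round bar, 6 thick, is parallel to the axis, centre 30 from it, usable y=-28..28. At the start it leans to the lid's +x, 49 to 70 degrees from upright, not measured; a hook drawn low over the flange from +x to -x goes under the bar and collects it.
- lid_dial (a point): Top centre of the dial thermometer (radius 14) fixed on the lid at y=+53, 19 above the lid's origin. Its unknown weight, 24 to 144 g, pulls the lid's balance point 5 to 24 mm from the bar's middle towards this dial. Hooked elsewhere along the bar the lid hangs tilted about its x by about distance/38 mm rad, dial side low if the hook is too near the middle.
- rest: Fixed round lid rest: aluminium collar, outer radius 68, bore radius 57, rim 45 above the bench, open inside (39 deep), on a terracotta foot of radius 78. Origin on the bench under its axis, z up. The lid sits on the rim with its spigot inside.
- block: Fixed wooden block 90 (x) x 70 (y) x 100 high that holds the lifter. Origin at the centre of its underside, z up. A slot in the top, 38 (x) x 13 (y), 97 deep, centred at x=+11, y=0, takes shaft and hook; stood there, the lifter's origin is 5 above the block's origin and its x lies along the block's x.
- lifter: Loose lid lifter, 120 g, upright in the block, its guard disc on the block's top. Origin on the shaft's axis level with the lowest point of the hook, z up the shaft; the hook points along its x and opens upwards. Shaft and hook are round steel 7 thick; throat floor at x=12, z=7; tip ends at x=26, z=12. Guard disc radius 18, z=95 to 100.
- lifter_grip (a point): Middle of the lifter's square red grip: 22 x 22 mm (flats across the lifter's x and y), from z=100 to 165 of the lifter, this point at z=135.

How it is judged:
On the way, in this order (a step that is already met when the one before it is completed fails the run):
1. the lid hangs from the lifter clear above the pot, level within about 5 degrees (z of lid in the frame of pot above 0.093 m and horizontal distance between lid and pot below 0.03 m and angle between lid's own z axis and vertical below 0.085 rad and contact force between lifter and lid above 1 N), for 0.3 s.
2. the lid is seated in its rest (horizontal distance between lid and rest below 0.007 m and z of lid in the frame of rest below 0.048 m and angle between lid's own z axis and vertical below 0.04 rad), for 0.2 s.
At the end, for the whole second after the job is handed in: The lid sits flat in the lid rest with its spigot inside (centre within 7 mm of the rest's axis, flange within 3 mm of the rim, tilt under 0.04 rad), at rest and free of the lifter; the lifter stands upright in the slot of its block, let down within 7 mm of its seat, released and at rest (all of step 2 and linear speed of each of lid, lifter below 0.02 m/s and contact force between lifter and lid below 0.05 N and horizontal distance between lifter and block below 0.012 m and z of lifter in the frame of block below 0.012 m and angle between lifter's own z axis and vertical below 0.12 rad); the robot touches nothing.
It fails at once if the lifter pushes or pulls on the lid or its loop with more than 15 N (contact force between lifter and lid above 15 N).
It fails at once if the lid tilts more than 0.09 rad once it has left the pot (centre more than 30 mm from the pot's axis), or more than 0.35 rad anywhere ((horizontal distance between lid and pot above 0.03 m and angle between lid's own z axis and vertical above 0.09 rad) or angle between lid's own z axis and vertical above 0.35 rad).
It fails at once if the lid is knocked hard onto its rest or pot (more than 25 N) (contact force between lid and rest above 25 N or contact force between lid and pot above 25 N).
It fails at once if hand or arm touches the hot lid or the pot (contact force between any of the fingers, the arm and lid above 0.3 N or contact force between any of the fingers, the arm and pot above 0.3 N).
It fails at once if another thing on the bench is moved by more than 15 mm (distance of any of phone, pcb, suction, sponge, flux, ipa, spool, driver from where it was at the start of the episode above 0.015 m).
It also fails if it takes over 72 s, if anything falls off the work surface, if the arm or the gripper's body presses on something with over 40 N, if the wrist force passes 120 N, or if a joint passes its speed limit or range.

## Working session

There is one attempt and no reset: what is moved stays moved. The work goes in short steps, Python scripts to look and compute and a tool call to move; the robot and the scene stay as the last step left them, time stands still between calls to the robot, and variables do not carry over. Pictures are saved under pics/ and viewed, and the job is handed in when it is done.

Besides the shell and the picture viewer there is one more tool, called as name(argument=value, ...), one argument or row to a line, values as JSON. apply_moves: Moves the arm, as the interface text tells. Its arguments: {"type":"object","properties":{"delta_pos":{"type":"array"},"yaw":{"type":"array"},"gripper":{"type":"array"},"force":{"type":"number"}},"required":["delta_pos","yaw","gripper"]}

```bash
ls; mkdir -p pics; cat > h.py <<'E'
import numpy as np, cv2
from scipy.spatial.transform import Rotation as R
from plant import *
def save(n,name,scale=1.5):
    im=snapshot(n); o=cv2.resize(im[:,:,::-1],None,fx=scale,fy=scale,interpolation=cv2.INTER_CUBIC); cv2.imwrite('pics/'+name+'.png',o); return im
def cam(n):
    c=camera_params(n); f=192/np.tan(np.radians(c['fovy'])/2); return c,f
def ray(n,px,cp=None):
    c,f=cp or cam(n); d=np.array([(px[0]-c['cx'])/f,(px[1]-c['cy'])/f,1.]); return np.array(c['position']),R.from_quat(c['orientation']).apply(d)
def atz(n,px,z,cp=None):
    p,d=ray(n,px,cp); return p+d*(z-p[2])/d[2]
def proj(n,X,cp=None):
    c,f=cp or cam(n); v=R.from_quat(c['orientation']).inv().apply(np.atleast_2d(X)-np.array(c['position'])); return np.c_[v[:,0]/v[:,2]*f+c['cx'],v[:,1]/v[:,2]*f+c['cy']]
E
python3 - <<'E'
from h import *
print(get_state(), nose_length)
for n in ['scene','top','wrist']:
    print(n,camera_params(n)); save(n,n+'0')
E
```

```text
pics
{'clock': 0.0, 'q': array([ 1.35280961,  0.68998878, -0.1945352 ,  1.56635946,  0.15731418,
        0.90250714, -0.21510489]), 'qd': array([-4.79529203e-04,  1.38553086e-03, -3.30826966e-04,  4.05042775e-05,
       -4.78216039e-04,  3.58845048e-04,  1.65220384e-03]), 'joint_torque': array([-3.88485087e-04, -5.27554464e+01, -1.26711644e+00, -1.53429240e+01,
       -5.25842293e-02,  6.51793162e-03,  1.32008986e-04]), 'tool_pos': array([ 0.15551513, -0.60470318,  0.25190346]), 'eef_rot': array([-0.70137566, -0.08946985,  0.70163559, -0.08817502]), 'contact_force': array([ 0.11948776, -0.3022214 , -0.01114996]), 'moment': array([0.00845377, 0.00324782, 0.03670088]), 'opening': 0.9969977947807258} 0.014
scene {'fovy': 47.63358794661281, 'cx': 255.53786556721803, 'cy': 189.36252284771788, 'position': array([ 1.23183639, -0.23684987,  0.75177064]), 'orientation': array([ 0.74608414,  0.52103468, -0.23936245, -0.33850693])}
top {'fovy': 47.78544316302582, 'cx': 262.81367064884626, 'cy': 196.34565039143394, 'position': array([0.36688793, 0.00914021, 1.24014105]), 'orientation': array([-0.69614551,  0.71419497, -0.0553673 ,  0.04734378])}
wrist {'fovy': 66.23650854813883, 'cx': 255.38492715177262, 'cy': 194.00849509758262, 'position': array([ 0.22611487, -0.58633857,  0.38413534]), 'orientation': array([ 0.78206953, -0.60604214, -0.08957496,  0.11426508])}
```

View pics/scene0.png

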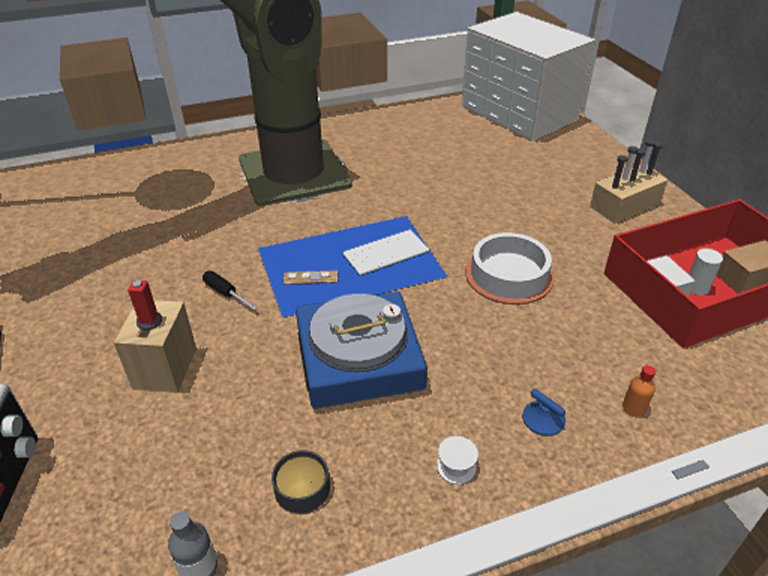

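View pics/top0.png

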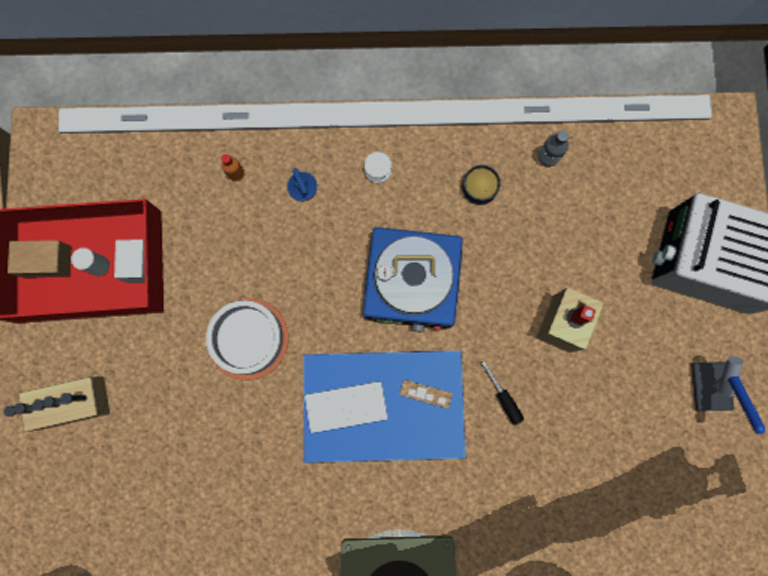

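View pics/wrist0.png

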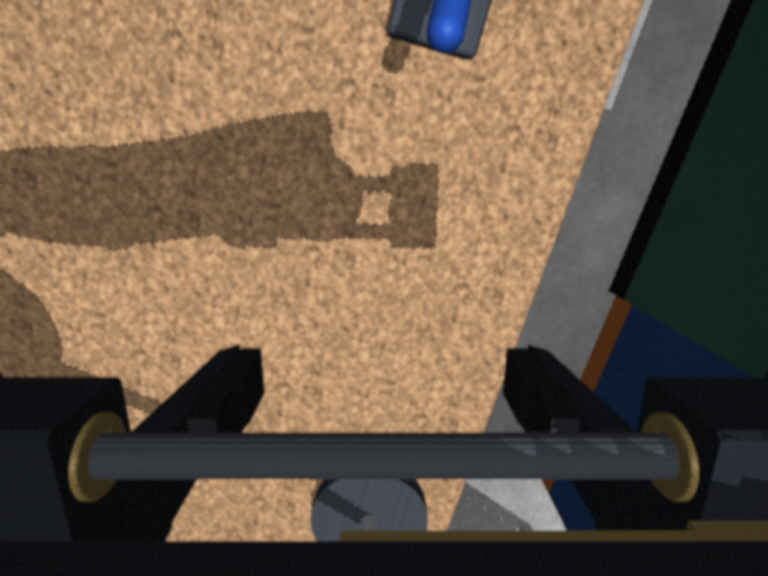

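```bash
python3 - <<'E'
from h import *
for n in ['scene','top']:
    snapshot(n); cp=cam(n)
    for t in ['pot','lid','lid_hinge','lid_dial','rest','block','lifter','lifter_grip']:
        try:
            r=spot_point(t,n); b=boxes_of(t,n)
            print(n,t,[(np.round(x['pixel'],1),round(x['score'],2)) for x in r[:2]],[(np.round(x['bbox']),round(x['score'],2)) for x in b[:2]])
        except Exception as e: print(t,e)
print(get_state()['clock'])
E
```

```text
scene pot [(array([236.3, 242. ]), 0.97)] [(array([196., 196.,  89.,  74.]), 0.65)]
scene lid [(array([236. , 216.6]), 0.6)] [(array([205., 194.,  68.,  48.]), 0.72)]
scene lid_hinge [(array([238.3, 211.2]), 0.71), (array([ 96.3, 198.7]), 0.36)] [(array([205., 191.,  63.,  50.]), 0.75)]
scene lid_dial [(array([264.4, 206.1]), 0.6)] [(array([208., 192.,  61.,  49.]), 0.58)]
scene rest [(array([337.8, 186.7]), 0.85)] [(array([309., 156.,  61.,  50.]), 0.8)]
scene block [(array([107.6, 247. ]), 0.84)] [(array([ 77., 202.,  57.,  59.]), 0.84)]
scene lifter [] [(array([204., 195.,  68.,  48.]), 0.73), (array([ 89., 186.,  15.,  33.]), 0.59)]
scene lifter_grip [(array([ 91.9, 201.5]), 0.92)] [(array([ 83., 189.,  23.,  29.]), 0.97)]
top pot [] [(array([241., 154.,  70.,  67.]), 0.82)]
top lid [(array([274.3, 180.2]), 0.84)] [(array([250., 156.,  53.,  52.]), 0.8)]
top lid_hinge [(array([279. , 184.9]), 0.55)] [(array([252., 158.,  49.,  51.]), 0.66)]
top lid_dial [(array([256.3, 180.2]), 0.7), (array([375.5, 216.2]), 0.55)] [(array([252., 162.,  50.,  47.]), 0.94)]
top rest [(array([167.3, 224.9]), 0.67)] [(array([139., 203.,  49.,  48.]), 0.78)]
top block [(array([375.1, 218.9]), 0.98)] [(array([357., 194.,  43.,  41.]), 0.87)]
top lifter [(array([372. , 215.3]), 0.7)] [(array([374., 204.,  22.,  16.]), 0.49)]
top lifter_grip [(array([391.6, 211.3]), 0.51)] []
1.85
```

```bash
python3 - <<'E'
from h import *
a=snapshot('top'); b=snapshot('scene')
def crop(im,x,y,w,h,s): return cv2.resize(im[y:y+h,x:x+w,::-1],(w*s,h*s),interpolation=cv2.INTER_CUBIC)
o=np.vstack([np.hstack([crop(a,350,180,60,60,6),crop(a,235,145,80,60,6)[:, :440]]),np.hstack([crop(b,75,180,60,80,3)]+[crop(b,190,185,100,80,5)][0:0]+[crop(b,195,185,155,80,4)[:240,:620]])]) if 0 else np.hstack([crop(a,350,180,60,60,6),crop(a,240,150,73,60,6)])
cv2.imwrite('pics/zt.png',o)
o=np.hstack([crop(b,75,180,60,85,5),crop(b,190,180,100,85,5)])
cv2.imwrite('pics/zs.png',o)
E
```

```text
(no output)
```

View pics/zt.png

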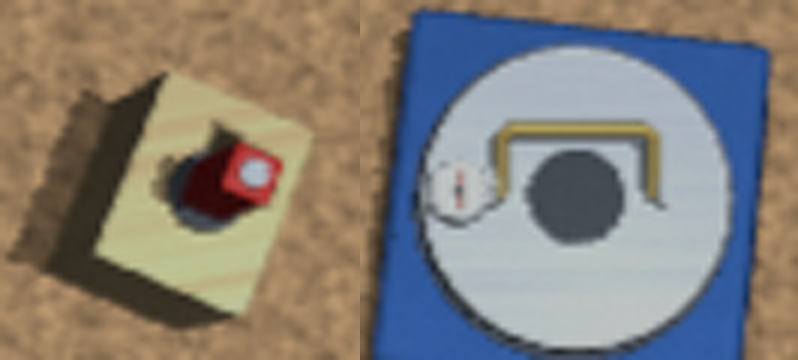

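View pics/zs.png

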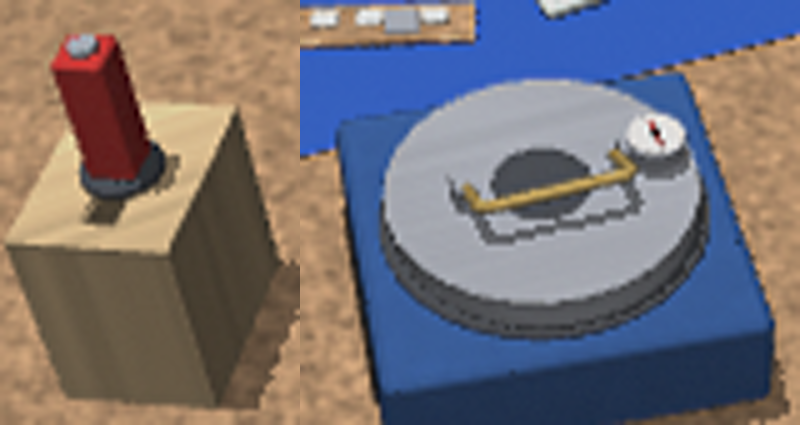

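```bash
python3 - <<'E'
from h import *
cp=cam('top'); cs=cam('scene')
T=lambda u,v,ox,oy,s=6:(ox+(u+.5)/s-.5,oy+(v+.5)/s-.5)
print('block top')
C=[atz('top',T(u,v,350,180),.1,cp) for u,v in [(168,72),(312,130),(240,318),(95,252)]]
for c in C: print(c.round(4))
m=np.mean(C,0); d=(C[0]-C[3]+C[1]-C[2]); print('centre',m.round(4),'yaw',np.degrees(np.arctan2(d[1],d[0])), [np.linalg.norm(C[i]-C[(i+1)%4]).round(4) for i in range(4)])
S=[atz('scene',T(u,v,75,180,5),.1,cs) for u,v in [(8,245),(172,253),(238,106),(85,100)]]
for c in S: print('s',c.round(4))
print(np.mean(S,0).round(4), [np.linalg.norm(S[i]-S[(i+1)%4]).round(4) for i in range(4)]); d=S[0]-S[3]+S[1]-S[2]; print(np.degrees(np.arctan2(d[1],d[0])))
TT=lambda u,v:T(u-360,v,240,150)
for n,p,z in [('lid c',(575.5,199),.079),('hub',(576,197),.08),('dial',(460,190),.094),('hingeL',(500,195),.086),('hingeR',(655,200),.086)]: print(n,atz('top',TT(*p),z,cp).round(4))
SS=lambda u,v:T(u-300,v,190,180,5)
for n,p,z in [('lid c?',(545,190),.079),('hub',(543,184),.079),('dial',(656,133),.094)]: print(n,atz('scene',SS(*p),z,cs).round(4))
# triangulate bar ends
for pt,ps in [((505,128),(628,173)),((652,128),(480,208))]:
    o1,d1=ray('top',TT(*pt),cp);o2,d2=ray('scene',SS(*ps),cs)
    A=np.c_[d1,-d2];s=np.linalg.lstsq(A,o2-o1,rcond=None)[0];print('bar end',(o1+s[0]*d1).round(4),(o2+s[1]*d2).round(4))
# lifter knob/grip: 
print('grip top', atz('top',T(258,172,350,180),.172,cp), atz('scene',T(83,46,75,180,5),.172,cs))
# rest: masks
for n,z in[('top',.045),('scene',.045)]:
    r=silhouettes('rest',n)[0];mk=r['mask'].astype(np.uint8);print(r['score'],mk.sum(),r['bbox'])
E
```

```text
block top
[ 0.5389 -0.3127  0.1   ]
[ 0.5113 -0.3751  0.1   ]
[ 0.4289 -0.3373  0.1   ]
[ 0.4595 -0.2753  0.1   ]
centre [ 0.4846 -0.3251  0.1   ] yaw -24.935738634594237 [np.float64(0.0682), np.float64(0.0906), np.float64(0.0692), np.float64(0.0877)]
s [ 0.5141 -0.3742  0.1   ]
s [ 0.5424 -0.3107  0.1   ]
s [ 0.4603 -0.2739  0.1   ]
s [ 0.4325 -0.3375  0.1   ]
[ 0.4873 -0.3241  0.1   ] [np.float64(0.0695), np.float64(0.09), np.float64(0.0694), np.float64(0.0894)]
-24.206656018255682
lid c [ 0.5732 -0.0418  0.079 ]
hub [ 0.574 -0.042  0.08 ]
dial [0.5759 0.0104 0.094 ]
hingeL [ 0.5747 -0.0075  0.086 ]
hingeR [ 0.5707 -0.0773  0.086 ]
lid c? [ 0.5798 -0.0419  0.079 ]
hub [ 0.576  -0.0416  0.079 ]
dial [0.5775 0.0109 0.094 ]
bar end [ 0.6026 -0.0104  0.0996] [ 0.6023 -0.0112  0.0996]
bar end [ 0.6009 -0.0761  0.0998] [ 0.6007 -0.077   0.0998]
grip top [ 0.48515782 -0.32707123  0.172     ] [ 0.48662614 -0.32465743  0.172     ]
0.94 2394 [137.2, 201.5, 53.1, 48.2]Traceback (most recent call last):
  File "<stdin>", line 23, in <module>
IndexError: list index out of range
```

```bash
python3 - <<'E'
from h import *
a=snapshot('top'); b=snapshot('scene')
def crop(im,x,y,w,h,s): return cv2.resize(im[y:y+h,x:x+w,::-1],(w*s,h*s),interpolation=cv2.INTER_CUBIC)
cv2.imwrite('pics/zr.png',np.hstack([crop(a,130,195,66,62,6),crop(b,305,150,66,62,6)]))
E
```

```text
(no output)
```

View pics/zr.png

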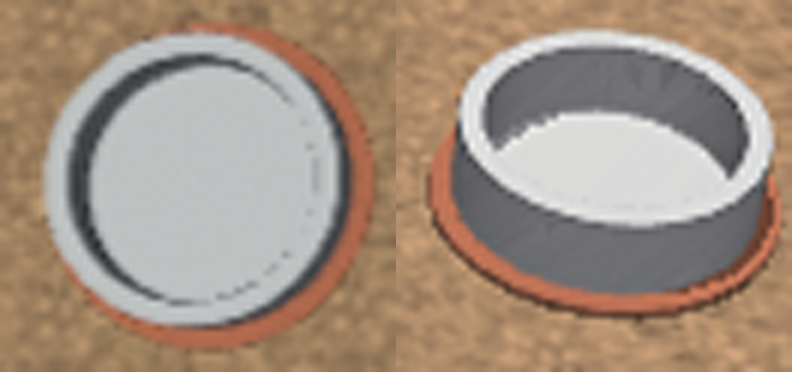

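```bash
python3 - <<'E'
from h import *
cp=cam('top'); cs=cam('scene')
T=lambda u,v,ox,oy,s=6:(ox+(u+.5)/s-.5,oy+(v+.5)/s-.5)
c1=atz('top',T(195,180,130,195),.045,cp);print(c1)
th=np.linspace(0,2*np.pi,8,endpoint=False)
X=lambda c,r,z:np.c_[c[0]+r*np.cos(th),c[1]+r*np.sin(th),np.full(8,z)]
print(((proj('top',X(c1,.068,.045),cp)-[130,195])*6+2.5).round(0).tolist())
P=((proj('scene',X(c1,.068,.045),cs)-[305,150])*6+2.5);
# full extents
th=np.linspace(0,2*np.pi,400)
Y=np.c_[c1[0]+.068*np.cos(th),c1[1]+.068*np.sin(th),np.full(400,.045)]
for n,c,o in[('top',cp,[130,195]),('scene',cs,[305,150])]:
  p=(proj(n,Y,c)-o)*6+2.5; print(n,p.min(0),p.max(0))
s=get_state();print(R.from_quat(s['eef_rot']).as_matrix().round(4))
E
```

```text
[0.47001576 0.2726977  0.045     ]
[[196.0, 33.0], [91.0, 79.0], [46.0, 184.0], [89.0, 288.0], [194.0, 329.0], [300.0, 282.0], [343.0, 176.0], [300.0, 73.0]]
top [46.36113412 33.26603467] [343.39868132 329.18049823]
scene [56.62866403 26.82750106] [373.22755976 221.72118808]
[[ 0.000e+00  2.491e-01 -9.685e-01]
 [-1.000e-04 -9.685e-01 -2.491e-01]
 [-1.000e+00  1.000e-04  0.000e+00]]
```

```bash
cat >> h.py <<'E'
def goto(x,y,z,a=None):
    s=get_state(); M=R.from_quat(s['eef_rot']).as_matrix(); p=s['tool_pos']
    cur=np.degrees(np.arctan2(M[1,1],M[0,1]))
    d=M.T@(np.array([x,y,z])-p)*100
    print('now',p.round(4),'yaw',cur.round(2),'xdir',M[:,0].round(4),'F',s['contact_force'].round(2),'t',round(s['clock'],2),'op',round(s['opening'],3),'q',s['q'].round(2))
    print('delta cm',d.round(2),'rows>=',np.ceil(np.linalg.norm(d)/4.17), 'yaw', None if a is None else round(-np.radians(a-cur),4))
E
python3 -c "
from h import *
goto(.486,-.3245,.253,-114.5)"
```

```text
now [ 0.1557 -0.6053  0.2528] yaw -75.57 xdir [ 0.e+00 -1.e-04 -1.e+00] F [ 0.11 -0.22 -0.03] t 2.15 op 0.999 q [ 1.35  0.69 -0.19  1.57  0.16  0.9  -0.22]
delta cm [-3.000e-02 -1.897e+01 -3.898e+01] rows>= 11.0 yaw 0.6794
```

apply_moves(
  delta_pos=[
    [0, -1.9, -3.9],
    [0, -3.8, -7.8],
    [0, -5.7, -11.7],
    [0, -7.6, -15.6],
    [0, -9.5, -19.5],
    [0, -11.4, -23.4],
    [0, -13.3, -27.3],
    [0, -15.2, -31.2],
    [0, -17.1, -35.1],
    [0, -19, -39],
  ],
  yaw=[0.07, 0.14, 0.21, 0.28, 0.35, 0.42, 0.49, 0.56, 0.63, 0.68],
  gripper=[100, 100, 100, 100, 100, 100, 100, 100, 100, 100],
  force=30,
)

```text
clock: 2.98
tool_pos: [0.4745, -0.3336, 0.253]
eef_rot: [0.691, -0.151, -0.691, -0.151]
contact_force: [0.4, 0.5, 0.2]
opening: 1.002
```

```bash
python3 -c "
from h import *
goto(.486,-.3245,.253,-114.5)
save('wrist','w1'); cp=cam('wrist')
for t in ['lifter_grip','block','lifter']:
  r=spot_point(t,'wrist'); print(t,[(x['pixel'],x['score'], atz('wrist',x['pixel'],.14,cp)) for x in r[:2]])
goto(.486,-.3245,.253,-114.5)
"
```

```text
now [ 0.4745 -0.3336  0.253 ] yaw -114.71 xdir [ 4.e-04 -3.e-04 -1.e+00] F [0.41 0.53 0.16] t 2.98 op 1.002 q [ 0.5   0.63  0.05  1.71 -0.04  0.8  -1.43]
delta cm [-0.   -1.31 -0.66] rows>= 1.0 yaw -0.0037
lifter_grip [([237.4, 186.7], 0.93, array([ 0.49651854, -0.31203195,  0.14      ]))]
block [([245.2, 158.3], 0.76, array([ 0.51623449, -0.32842345,  0.14      ]))]
lifter [([248.1, 160.3], 0.73, array([ 0.51370803, -0.32995088,  0.14      ]))]
now [ 0.4743 -0.3337  0.2526] yaw -114.28 xdir [ 2.e-04  2.e-04 -1.e+00] F [-0.6  -0.76 -0.35] t 3.18 op 0.999 q [ 0.5   0.63  0.05  1.71 -0.04  0.8  -1.42]
delta cm [-0.04 -1.32 -0.69] rows>= 1.0 yaw 0.0039
```

View pics/w1.png

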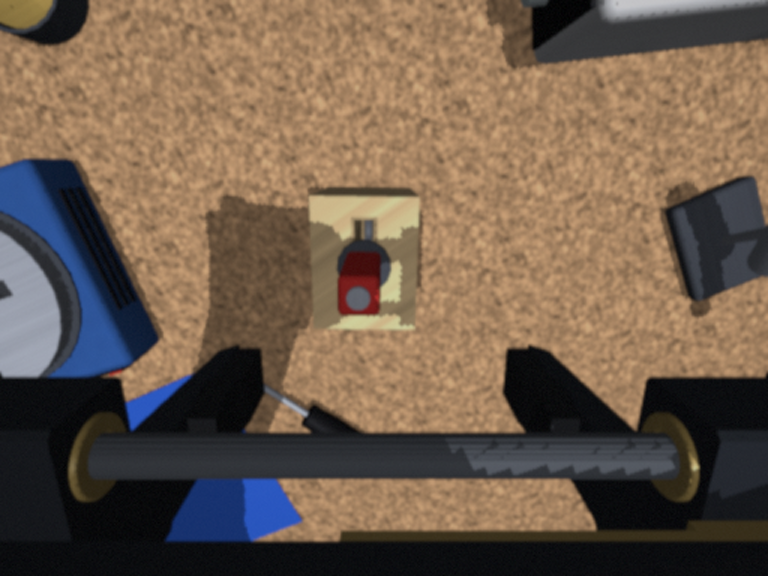

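```bash
python3 -c "
from h import *
cp=cam('wrist'); g=lambda u,v:((u+.5)/1.5-.5,(v+.5)/1.5-.5)
print('knob',atz('wrist',g(358,298),.172,cp),'griptop ctr',atz('wrist',g(359,300),.170,cp)); print('guard',atz('wrist',g(364,265),.105,cp))
C=[atz('wrist',g(*p),.1,cp) for p in [(309,196),(420,197),(415,330),(313,329)]]
for c in C: print(c)
d=C[0]+C[1]-C[2]-C[3];print(np.mean(C,0),np.degrees(np.arctan2(d[1],d[0])),[np.linalg.norm(C[i]-C[(i+1)%4]).round(4) for i in range(4)])
print(proj('wrist',[[.486,-.3245,.17],[.486,-.3245,.105]],cp)*1.5+.25)
"
```

```text
knob [ 0.48452143 -0.32460096  0.172     ] griptop ctr [ 0.4828146  -0.32424079  0.17      ]
guard [ 0.48560572 -0.32536209  0.105     ]
[ 0.53949091 -0.31187071  0.1       ]
[ 0.51006574 -0.37562778  0.1       ]
[ 0.42833689 -0.33734879  0.1       ]
[ 0.457991   -0.27338413  0.1       ]
[ 0.48397113 -0.32455785  0.1       ] -25.187338876502118 [np.float64(0.0702), np.float64(0.0902), np.float64(0.0705), np.float64(0.0901)]
[[356.7981803  294.36678504]
 [362.5413389  264.99235475]]
```

```bash
python3 -c "
from h import *
goto(.485,-.3247,.137,-114.9)"
```

```text
now [ 0.4743 -0.3337  0.2526] yaw -114.28 xdir [ 2.e-04  2.e-04 -1.e+00] F [-0.6  -0.76 -0.35] t 3.18 op 0.999 q [ 0.5   0.63  0.05  1.71 -0.04  0.8  -1.42]
delta cm [11.56 -1.25 -0.6 ] rows>= 3.0 yaw 0.0109
```

apply_moves(
  delta_pos=[
    [0, -1.25, -0.6],
    [2.5, -1.25, -0.6],
    [5, -1.25, -0.6],
    [7.5, -1.25, -0.6],
    [9.5, -1.25, -0.6],
    [10.8, -1.25, -0.6],
    [11.56, -1.25, -0.6],
    [11.56, -1.25, -0.6],
  ],
  yaw=[0.01, 0.01, 0.01, 0.01, 0.01, 0.01, 0.01, 0.01],
  gripper=[100, 100, 100, 100, 100, 100, 100, 100],
)

```text
clock: 3.85
tool_pos: [0.4829, -0.3258, 0.1356]
eef_rot: [-0.689, 0.153, 0.691, 0.153]
contact_force: [-0.2, 0.6, 0.2]
opening: 0.998
```

```bash
python3 -c "
from h import *
save('wrist','w2');goto(.485,-.3247,.137,-114.9)"
```

```text
now [ 0.4838 -0.3259  0.1368] yaw -114.96 xdir [-1.1e-03  1.0e-04 -1.0e+00] F [0.58 0.41 0.92] t 3.9 op 1.0 q [ 0.49  0.79  0.04  1.8  -0.05  0.55 -1.44]
delta cm [-0.02 -0.16 -0.06] rows>= 1.0 yaw -0.0011
```

View pics/w2.png

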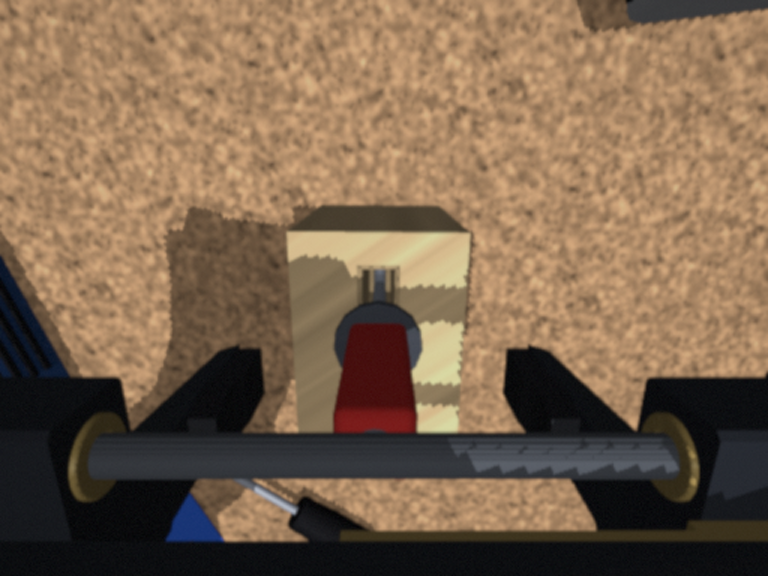

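apply_moves(
  delta_pos=[
    [0, -0.17, -0.06],
    [0, -0.17, -0.06],
    [0, -0.17, -0.06],
    [0, -0.17, -0.06],
    [0, -0.17, -0.06],
    [0, -0.17, -0.06],
    [0, -0.17, -0.06],
    [0, -0.17, -0.06],
  ],
  yaw=[0, 0, 0, 0, 0, 0, 0, 0],
  gripper=[100, 60, 30, 10, 10, 10, 10, 10],
  force=40,
)

```text
clock: 4.57
tool_pos: [0.485, -0.3246, 0.1368]
eef_rot: [-0.69, 0.153, 0.691, 0.153]
contact_force: [0.4, -0.0, -1.0]
opening: 0.497
```

```bash
python3 -c "
from h import *
goto(.485,-.3247,.137,-114.9)"
```

```text
now [ 0.485  -0.3246  0.1368] yaw -114.96 xdir [-1.1e-03  1.0e-04 -1.0e+00] F [ 0.41 -0.03 -1.04] t 4.57 op 0.497 q [ 0.49  0.79  0.04  1.8  -0.05  0.55 -1.45]
delta cm [-0.02  0.01 -0.  ] rows>= 1.0 yaw -0.0011
```

Fingers still closing (22 mm is 0.25).

apply_moves(
  delta_pos=[
    [0, 0, 0],
    [0, 0, 0],
    [0, 0, 0],
    [0, 0, 0],
    [0, 0, 0],
    [0, 0, 0],
    [0, 0, 0],
  ],
  yaw=[0, 0, 0, 0, 0, 0, 0],
  gripper=[5, 5, 5, 5, 5, 5, 5],
)

```text
clock: 5.15
tool_pos: [0.4851, -0.3245, 0.1368]
eef_rot: [-0.69, 0.153, 0.691, 0.153]
contact_force: [-1.1, -0.0, -0.5]
opening: 0.24
```

```bash
python3 -c "
from h import *
goto(.485,-.3247,.26,-114.9)"
```

```text
now [ 0.4851 -0.3245  0.1368] yaw -114.96 xdir [-1.1e-03  2.0e-04 -1.0e+00] F [-1.05 -0.03 -0.51] t 5.15 op 0.24 q [ 0.49  0.79  0.04  1.8  -0.05  0.55 -1.45]
delta cm [-1.232e+01  2.000e-02  1.000e-02] rows>= 3.0 yaw -0.001
```

apply_moves(
  delta_pos=[
    [-1, 0, 0],
    [-3, 0, 0],
    [-6, 0, 0],
    [-9, 0, 0],
    [-11.5, 0, 0],
    [-12.6, 0, 0],
    [-12.6, 0, 0],
    [-12.6, 0, 0],
  ],
  yaw=[0, 0, 0, 0, 0, 0, 0, 0],
  gripper=[5, 5, 5, 5, 5, 5, 5, 5],
)

```text
clock: 5.82
tool_pos: [0.4851, -0.3245, 0.2634]
eef_rot: [-0.69, 0.153, 0.69, 0.153]
contact_force: [-1.2, 0.4, -2.2]
opening: 0.246
```

```bash
python3 -c "
from h import *
save('scene','s2');save('wrist','w3')
goto(.66,-.18,.30,-24)
"
```

```text
now [ 0.4844 -0.324   0.2618] yaw -114.95 xdir [-0.0032  0.0014 -1.    ] F [ 0.56 -0.02 -1.75] t 5.92 op 0.248 q [ 0.48  0.62  0.06  1.69 -0.05  0.83 -1.45]
delta cm [ -3.86 -20.46  -9.83] rows>= 6.0 yaw -1.5874
```

View pics/s2.png

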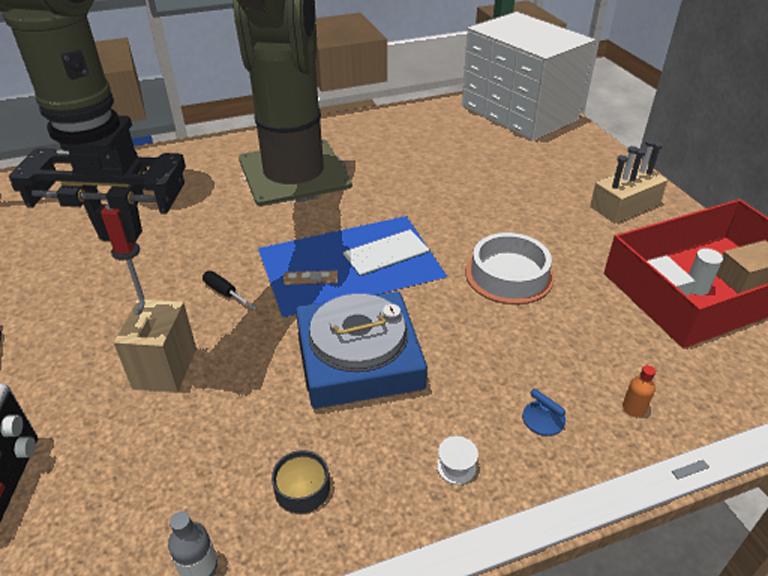

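```bash
python3 -c "
from h import *
goto(.66,-.03,.30,88.2)
"
```

```text
now [ 0.4844 -0.324   0.2618] yaw -114.95 xdir [-0.0032  0.0014 -1.    ] F [ 0.56 -0.02 -1.75] t 5.92 op 0.248 q [ 0.48  0.62  0.06  1.69 -0.05  0.83 -1.45]
delta cm [ -3.84 -34.06  -3.51] rows>= 9.0 yaw -3.5456
```

apply_moves(
  delta_pos=[
    [-3.8, -1.0, 0],
    [-3.8, -3.0, -0.2],
    [-3.8, -6, -0.5],
    [-3.8, -9, -0.8],
    [-3.8, -12, -1.2],
    [-3.8, -15, -1.5],
    [-3.8, -18, -1.8],
    [-3.8, -21, -2.1],
    [-3.8, -24, -2.4],
    [-3.8, -27, -2.7],
  ],
  yaw=[-0.12, -0.24, -0.36, -0.48, -0.6, -0.72, -0.84, -0.96, -1.08, -1.2],
  gripper=[5, 5, 5, 5, 5, 5, 5, 5, 5, 5],
)

```text
clock: 6.75
tool_pos: [0.6226, -0.0893, 0.2978]
eef_rot: [-0.653, -0.267, 0.657, -0.264]
contact_force: [0.5, 0.1, -0.8]
opening: 0.247
```

```bash
python3 -c "
from h import *
goto(.66,-.03,.30,88.2)
"
```

```text
now [ 0.6226 -0.0893  0.2978] yaw -45.85 xdir [-0.0067  0.0018 -1.    ] F [ 0.46  0.08 -0.84] t 6.75 op 0.247 q [ 0.22  0.66 -0.27  1.49  0.19  1.03 -0.9 ]
delta cm [-0.23 -1.65 -6.81] rows>= 2.0 yaw -2.3397
```

apply_moves(
  delta_pos=[
    [-0.2, -0.3, -1],
    [-0.2, -0.6, -2.5],
    [-0.2, -1, -4],
    [-0.2, -1.3, -5.5],
    [-0.2, -1.6, -6.8],
    [-0.2, -1.6, -6.8],
    [-0.2, -1.6, -6.8],
    [-0.2, -1.6, -6.8],
    [-0.2, -1.6, -6.8],
    [-0.2, -1.6, -6.8],
  ],
  yaw=[-0.12, -0.24, -0.36, -0.48, -0.6, -0.72, -0.84, -0.96, -1.08, -1.2],
  gripper=[5, 5, 5, 5, 5, 5, 5, 5, 5, 5],
)

```text
clock: 7.58
tool_pos: [0.6595, -0.0306, 0.2977]
eef_rot: [0.388, 0.594, -0.39, 0.587]
contact_force: [-0.1, -0.9, -1.8]
opening: 0.245
```

```bash
python3 -c "
from h import *
goto(.66,-.03,.30,88.2)
"
```

```text
now [ 0.6595 -0.0306  0.2977] yaw 23.26 xdir [-0.0102  0.0019 -0.9999] F [-0.08 -0.89 -1.75] t 7.58 op 0.245 q [ 0.27  0.75 -0.59  1.37  0.42  1.16  0.04]
delta cm [-0.23  0.07 -0.04] rows>= 1.0 yaw -1.1334
```

apply_moves(
  delta_pos=[
    [-0.2, 0, 0],
    [-0.2, 0, 0],
    [-0.2, 0, 0],
    [-0.2, 0, 0],
    [-0.2, 0, 0],
    [-0.2, 0, 0],
    [-0.2, 0, 0],
    [-0.2, 0, 0],
    [-0.2, 0, 0],
    [-0.2, 0, 0],
  ],
  yaw=[-0.12, -0.24, -0.36, -0.48, -0.6, -0.72, -0.84, -0.96, -1.08, -1.133],
  gripper=[5, 5, 5, 5, 5, 5, 5, 5, 5, 5],
)

```text
clock: 8.42
tool_pos: [0.6587, -0.031, 0.2975]
eef_rot: [0.01, 0.712, -0.009, 0.702]
contact_force: [-0.3, 0.3, -1.4]
opening: 0.246
```

```bash
python3 -c "
from h import *
goto(.66,-.03,.30,88.2); save('scene','s4')
cp=cam('wrist');save('wrist','w4');goto(.66,-.03,.30,88.2)
np.save('w4cp.npy',np.array([cp],dtype=object),allow_pickle=True)
"
```

```text
now [ 0.6587 -0.031   0.2975] yaw 88.49 xdir [-0.0138  0.0021 -0.9999] F [-0.26  0.33 -1.39] t 8.42 op 0.246 q [ 0.39  0.82 -0.87  1.36  0.62  1.26  1.03]
delta cm [-0.25  0.11  0.12] rows>= 1.0 yaw 0.0051
now [ 0.6588 -0.031   0.2977] yaw 88.18 xdir [-0.0135  0.0024 -0.9999] F [ 0.08 -0.56 -2.74] t 8.52 op 0.246 q [ 0.39  0.82 -0.87  1.36  0.62  1.26  1.02]
delta cm [-0.23  0.1   0.12] rows>= 1.0 yaw -0.0003
```

View pics/w4.png

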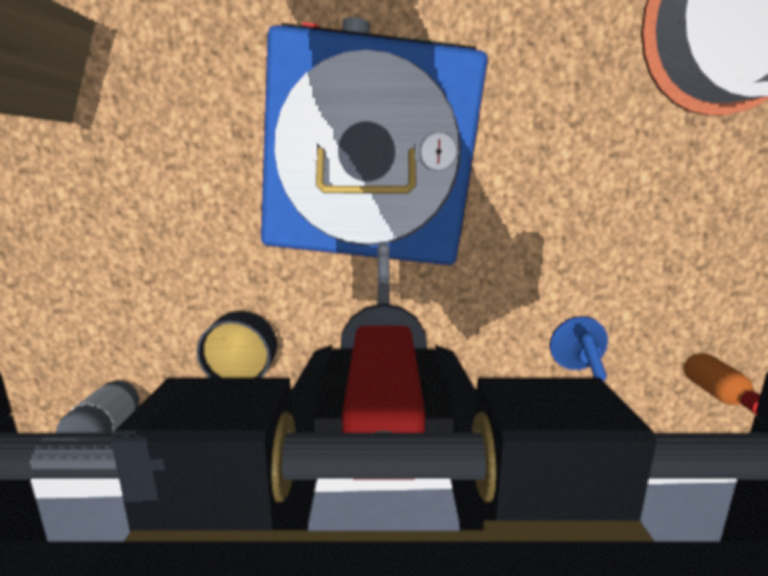

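View pics/s4.png

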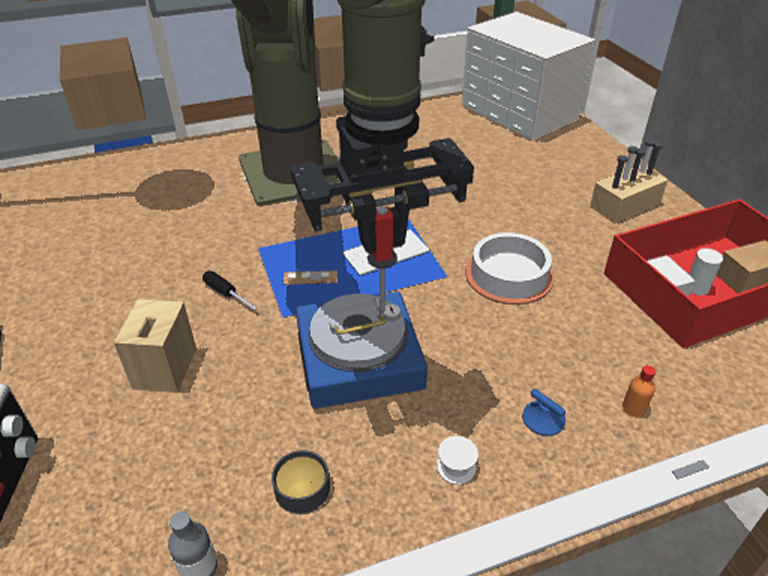

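```bash
python3 -c "
from h import *
cp=cam('wrist'); g=lambda u,v:((u+.5)/1.5-.5,(v+.5)/1.5-.5)
for n,p,z in [('flange c',((275+459)/2,(50+244)/2),.079),('hub',(366.5,151),.079),('dial',(438.5,151.5),.094),('barL',(320,188),.0997),('barR',(412,188.5),.0997),('hook tip',(384,249),.166+.012)]: print(n,atz('wrist',g(*p),z,cp).round(4))
M=R.from_quat(get_state()['eef_rot']).as_matrix(); p=get_state()['tool_pos']
o=p+M[:,0]*.1318
print('lifter origin',o)
# project lifter axis pts
hx=-M[:,2]*1; up=-M[:,0]
print('hx',hx)
X=[o+hx*.026+up*.012,o+hx*.012+up*.007,o+up*.02,o+up*.094]
print(proj('wrist',X,cp)*1.5)
print(proj('scene',X,cam('scene'))*1.5)
"
```

```text
flange c [ 0.5713 -0.04    0.079 ]
hub [ 0.5742 -0.0406  0.079 ]
dial [0.5767 0.0123 0.094 ]
barL [ 0.5995 -0.0749  0.0997]
barR [ 0.602  -0.0077  0.0997]
hook tip [ 0.6318 -0.0294  0.178 ]
lifter origin [ 0.65699602 -0.0306495   0.16588528]
hx [-0.99940557  0.03167609  0.01360656]
[[382.87267556 247.79689679]
 [382.8787493  269.25791114]
 [382.8657487  294.81300277]
 [382.75279262 346.99087742]]
[[376.68226336 296.18723141]
 [380.00087603 305.9505804 ]
 [382.85359903 304.75387237]
 [382.70101832 260.06197189]]
```

```bash
python3 -c "
from h import *
goto(.643,-.0298,.222,87.9)
"
```

```text
now [ 0.6588 -0.031   0.2977] yaw 88.18 xdir [-0.0135  0.0024 -0.9999] F [ 0.08 -0.56 -2.74] t 8.52 op 0.246 q [ 0.39  0.82 -0.87  1.36  0.62  1.26  1.02]
delta cm [ 7.59  0.05 -1.48] rows>= 2.0 yaw 0.0049
```

apply_moves(
  delta_pos=[
    [0, 0.05, -1.48],
    [1.5, 0.05, -1.48],
    [3.5, 0.05, -1.48],
    [5.5, 0.05, -1.48],
    [7, 0.05, -1.48],
    [7.59, 0.05, -1.48],
    [7.59, 0.05, -1.48],
    [7.59, 0.05, -1.48],
  ],
  yaw=[0.005, 0.005, 0.005, 0.005, 0.005, 0.005, 0.005, 0.005],
  gripper=[5, 5, 5, 5, 5, 5, 5, 5],
)

```text
clock: 9.18
tool_pos: [0.643, -0.0296, 0.222]
eef_rot: [0.014, 0.712, -0.012, 0.702]
contact_force: [0.7, 0.7, -1.4]
opening: 0.244
```

```bash
cat >> h.py <<'E'
def lifter():
    s=get_state(); M=R.from_quat(s['eef_rot']).as_matrix(); o=s['tool_pos']+M[:,0]*.1318
    C=np.array([.5745,-.0412]); d=o[:2]-C; xh=np.array([.9993,-.037]); yh=np.array([.037,.9993])
    print('lifter o',o.round(4),'in lid start frame x %.1f y %.1f z %.1f mm'%(d@xh*1e3,d@yh*1e3,(o[2]-.075)*1e3),'up',(-M[:,0]).round(4))
def crop(im,x,y,w,h,s): return cv2.resize(im[y:y+h,x:x+w,::-1],(w*s,h*s),interpolation=cv2.INTER_CUBIC)
E
python3 -c "
from h import *
goto(.643,-.0298,.2133,87.9);lifter()
cv2.imwrite('pics/z5.png',crop(snapshot('scene'),195,160,110,90,7)); cv2.imwrite('pics/w5.png',crop(snapshot('wrist'),140,120,230,150,3))
goto(.643,-.0298,.2133,87.9)
"
```

```text
now [ 0.643  -0.0296  0.222 ] yaw 87.85 xdir [-0.0139  0.0028 -0.9999] F [ 0.68  0.7  -1.4 ] t 9.18 op 0.244 q [ 0.39  0.87 -0.84  1.5   0.69  1.1   0.94]
delta cm [ 0.87 -0.02  0.01] rows>= 1.0 yaw -0.0008
lifter o [ 0.6412 -0.0292  0.0902] in lid start frame x 66.2 y 14.4 z 15.2 mm up [ 0.0139 -0.0028  0.9999]
now [ 0.6436 -0.0294  0.223 ] yaw 87.87 xdir [-0.0118  0.0029 -0.9999] F [-0.37 -0.2  -1.24] t 9.28 op 0.244 q [ 0.39  0.87 -0.84  1.5   0.69  1.1   0.94]
delta cm [ 0.97 -0.04 -0.05] rows>= 1.0 yaw -0.0006
```

View pics/z5.png

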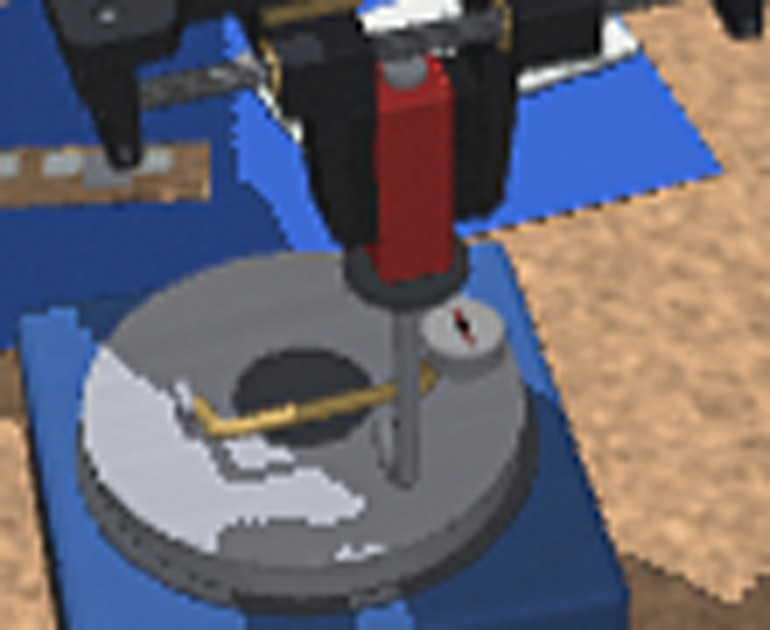

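View pics/w5.png

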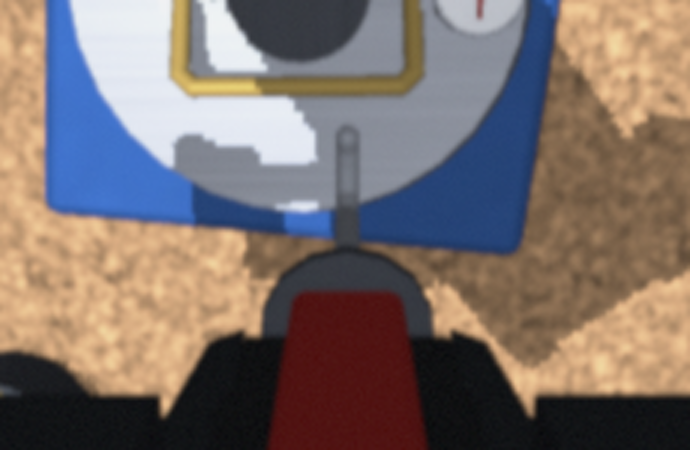

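apply_moves(
  delta_pos=[
    [0.3, -0.02, 0],
    [0.6, -0.02, 0],
    [0.8, -0.02, 0],
    [0.88, -0.02, 0],
    [0.88, -0.02, 0],
    [0.88, -0.02, 0],
  ],
  yaw=[0, 0, 0, 0, 0, 0],
  gripper=[5, 5, 5, 5, 5, 5],
)

```text
clock: 9.78
tool_pos: [0.6435, -0.0296, 0.2142]
eef_rot: [0.014, 0.711, -0.012, 0.703]
contact_force: [0.0, 0.3, -0.9]
opening: 0.245
```

```bash
python3 -c "
from h import *
goto(.643,-.0298,.2133,87.9);lifter()
cv2.imwrite('pics/z6.png',crop(snapshot('scene'),195,160,110,90,7)); lifter()
"
```

```text
now [ 0.6435 -0.0296  0.2142] yaw 87.86 xdir [-0.0119  0.0029 -0.9999] F [ 0.01  0.28 -0.88] t 9.78 op 0.245 q [ 0.39  0.88 -0.83  1.51  0.7   1.08  0.93]
delta cm [ 0.09 -0.02 -0.05] rows>= 1.0 yaw -0.0007
lifter o [ 0.6419 -0.0293  0.0824] in lid start frame x 66.9 y 14.4 z 7.4 mm up [ 0.0119 -0.0029  0.9999]
lifter o [ 0.642  -0.0292  0.0825] in lid start frame x 67.0 y 14.5 z 7.5 mm up [ 0.0117 -0.003   0.9999]
```

View pics/z6.png

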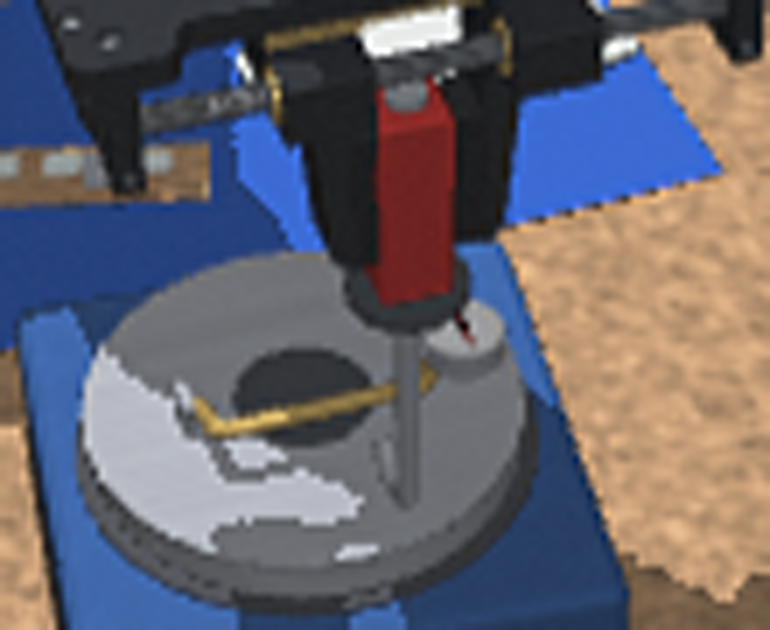

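apply_moves(
  delta_pos=[
    [0.11, 0, 0],
    [0.12, 0, -0.4],
    [0.12, 0, -0.8],
    [0.13, 0, -1.2],
    [0.13, 0, -1.6],
    [0.14, 0, -2.0],
    [0.14, 0, -2.4],
    [0.15, 0, -2.8],
    [0.15, 0, -2.8],
  ],
  yaw=[0, 0, 0, 0, 0, 0, 0, 0, 0],
  gripper=[5, 5, 5, 5, 5, 5, 5, 5, 5],
)

```text
clock: 10.58
tool_pos: [0.6146, -0.0286, 0.2132]
eef_rot: [0.014, 0.711, -0.012, 0.703]
contact_force: [-1.0, -0.2, -1.3]
opening: 0.246
```

```bash
python3 -c "
from h import *
lifter()
cv2.imwrite('pics/z7.png',crop(snapshot('scene'),195,160,110,90,7));cv2.imwrite('pics/w7.png',crop(snapshot('wrist'),140,120,230,150,3)); goto(.643,-.0298,.2133,87.9);lifter()
"
```

```text
lifter o [ 0.613  -0.0283  0.0814] in lid start frame x 38.0 y 14.3 z 6.4 mm up [ 0.0124 -0.0026  0.9999]
now [ 0.6156 -0.0286  0.2132] yaw 87.86 xdir [-0.0114  0.0029 -0.9999] F [-0.13 -0.39 -1.06] t 10.68 op 0.249 q [ 0.41  0.85 -0.84  1.6   0.7   1.03  0.89]
delta cm [-0.04 -0.01  2.75] rows>= 1.0 yaw -0.0007
lifter o [ 0.6141 -0.0283  0.0815] in lid start frame x 39.1 y 14.4 z 6.5 mm up [ 0.0114 -0.0029  0.9999]
```

View pics/z7.png

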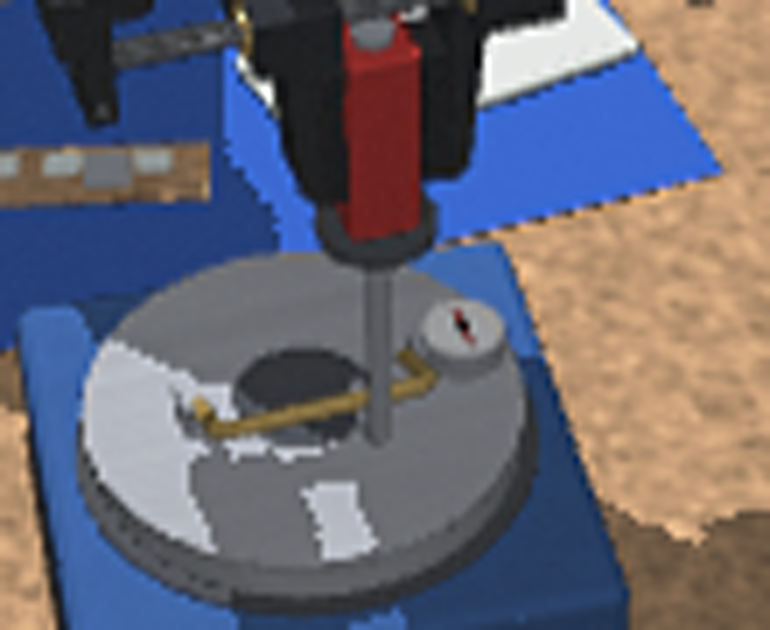

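View pics/w7.png

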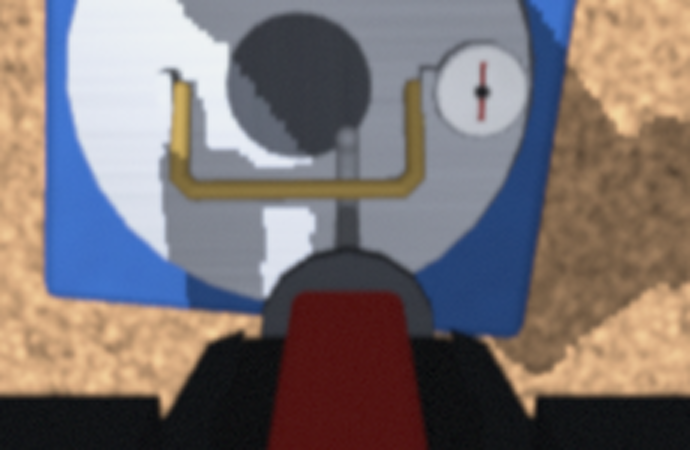

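apply_moves(
  delta_pos=[
    [-0.35, 0, 0],
    [-0.7, 0, -0.05],
    [-1.1, 0, -0.3],
    [-1.45, 0, -0.6],
    [-1.75, 0, -0.9],
    [-1.93, 0, -1.2],
    [-2.06, 0, -1.55],
    [-2.2, 0, -1.92],
    [-2.25, 0, -2.3],
    [-2.3, 0, -2.7],
  ],
  yaw=[0, 0, 0, 0, 0, 0, 0, 0, 0, 0],
  gripper=[5, 5, 5, 5, 5, 5, 5, 5, 5, 5],
)

```text
clock: 11.52
tool_pos: [0.5883, -0.0277, 0.2365]
eef_rot: [0.014, 0.711, -0.012, 0.703]
contact_force: [0.5, -0.4, -1.7]
opening: 0.246
```

```bash
python3 -c "
from h import *
lifter()
cv2.imwrite('pics/z8.png',crop(snapshot('scene'),195,160,110,90,7));cv2.imwrite('pics/w8.png',crop(snapshot('wrist'),140,120,230,150,3)); goto(.643,-.0298,.2133,87.9);lifter()
"
```

```text
lifter o [ 0.5868 -0.0273  0.1047] in lid start frame x 11.8 y 14.3 z 29.7 mm up [ 0.0117 -0.0028  0.9999]
now [ 0.588  -0.0278  0.2365] yaw 87.89 xdir [-0.0123  0.0025 -0.9999] F [-0.3  -0.4  -1.38] t 11.62 op 0.244 q [ 0.44  0.79 -0.86  1.67  0.67  1.02  0.88]
delta cm [ 2.25 -0.01  5.53] rows>= 2.0 yaw -0.0002
lifter o [ 0.5864 -0.0274  0.1047] in lid start frame x 11.4 y 14.2 z 29.7 mm up [ 0.0123 -0.0025  0.9999]
```

View pics/z8.png

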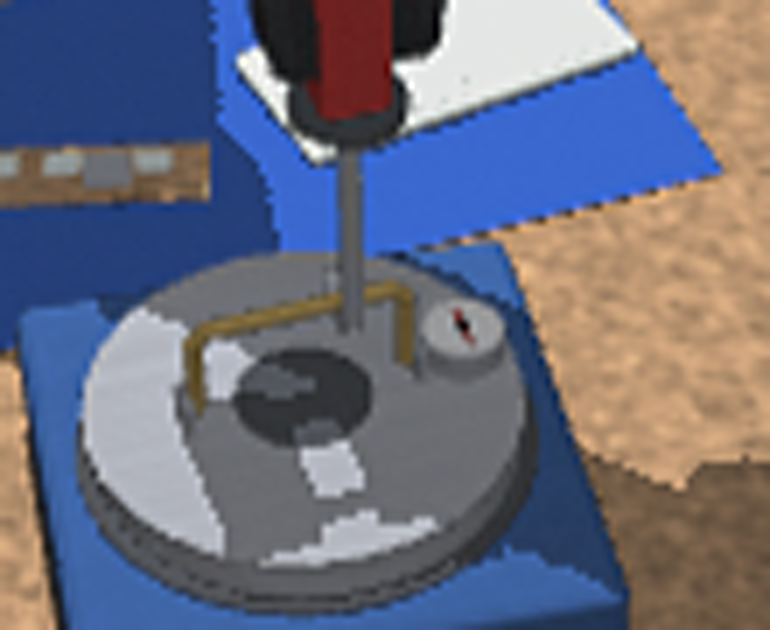

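View pics/w8.png

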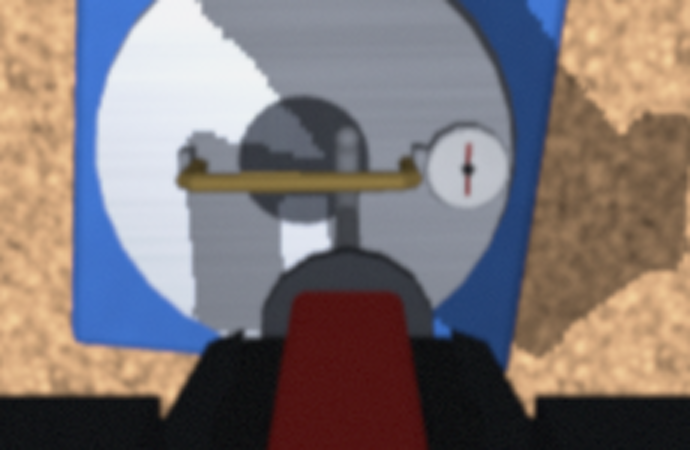

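apply_moves(
  delta_pos=[
    [-0.1, 0, 0],
    [-0.2, 0, 0],
    [-0.3, 0, 0],
    [-0.4, 0, 0],
    [-0.5, 0, 0],
    [-0.6, 0, 0],
    [-0.7, 0, 0],
    [-0.8, 0, 0],
    [-0.8, 0, 0],
  ],
  yaw=[0, 0, 0, 0, 0, 0, 0, 0, 0],
  gripper=[5, 5, 5, 5, 5, 5, 5, 5, 5],
)

```text
clock: 12.37
tool_pos: [0.5882, -0.0277, 0.2447]
eef_rot: [0.014, 0.711, -0.012, 0.703]
contact_force: [0.5, 0.2, -3.4]
opening: 0.244
```

```bash
python3 -c "
from h import *
lifter()
im=snapshot('scene');cv2.imwrite('pics/s9.raw.png',im[:,:,::-1])
cv2.imwrite('pics/z9.png',crop(im,195,160,110,90,7)); F=[]
for i in range(4): snapshot('wrist'); F.append(get_state()['contact_force'])
print(np.mean(F,0));lifter()
"
```

```text
lifter o [ 0.5866 -0.0274  0.1129] in lid start frame x 11.6 y 14.3 z 37.9 mm up [ 0.0119 -0.0026  0.9999]
[-0.20763985  0.28979699 -3.50839288]
lifter o [ 0.5864 -0.0274  0.1127] in lid start frame x 11.4 y 14.2 z 37.7 mm up [ 0.0123 -0.0025  0.9999]
```

View pics/z9.png

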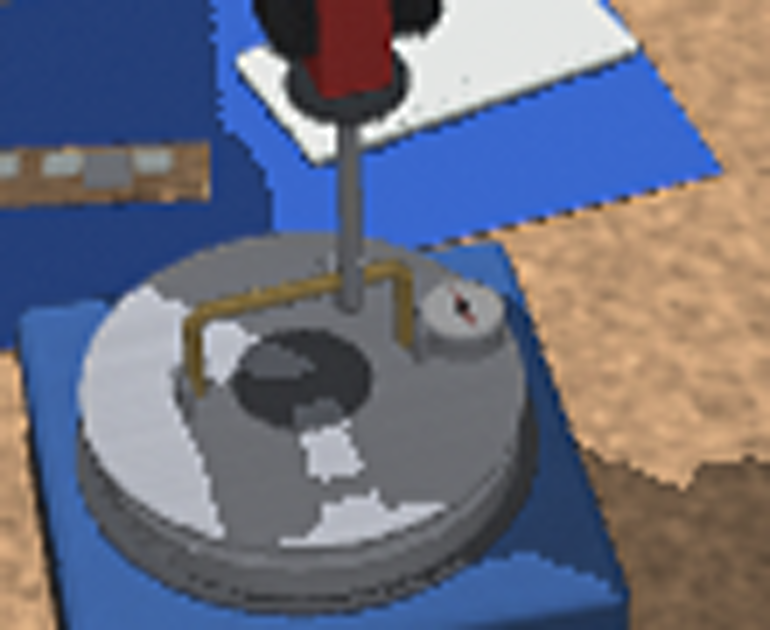

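apply_moves(
  delta_pos=[
    [-0.2, 0, 0],
    [-0.5, 0, 0],
    [-0.8, 0, 0],
    [-1.1, 0, 0],
    [-1.4, 0, 0],
    [-1.7, 0, 0],
    [-2.0, 0, 0],
    [-2.2, 0, 0],
    [-2.2, 0, 0],
  ],
  yaw=[0, 0, 0, 0, 0, 0, 0, 0, 0],
  gripper=[5, 5, 5, 5, 5, 5, 5, 5, 5],
)

```text
clock: 13.37
tool_pos: [0.5886, -0.0278, 0.267]
eef_rot: [0.014, 0.711, -0.012, 0.703]
contact_force: [-0.4, -0.4, -3.8]
opening: 0.247
```

```bash
python3 -c "
from h import *
lifter()
im=snapshot('scene');cv2.imwrite('pics/s10.raw.png',im[:,:,::-1])
cv2.imwrite('pics/z10.png',crop(im,195,150,110,90,7)); cv2.imwrite('pics/w10.png',crop(snapshot('wrist'),140,120,230,150,3))
F=[]
for i in range(4): snapshot('wrist'); F.append(get_state()['contact_force'])
print(np.mean(F,0));lifter();goto(.588,-.0278,.27,88)
"
```

```text
lifter o [ 0.5871 -0.0274  0.1352] in lid start frame x 12.0 y 14.2 z 60.2 mm up [ 0.0115 -0.0026  0.9999]
[ 0.50313806  0.33267768 -3.69140698]
lifter o [ 0.5865 -0.0276  0.1345] in lid start frame x 11.5 y 14.1 z 59.5 mm up [ 0.0128 -0.0024  0.9999]
now [ 0.5882 -0.0279  0.2662] yaw 87.89 xdir [-0.0128  0.0024 -0.9999] F [ 1.43  0.77 -4.11] t 13.67 op 0.249 q [ 0.45  0.76 -0.88  1.63  0.64  1.08  0.91]
delta cm [-0.38  0.01 -0.03] rows>= 1.0 yaw -0.0019
```

View pics/z10.png

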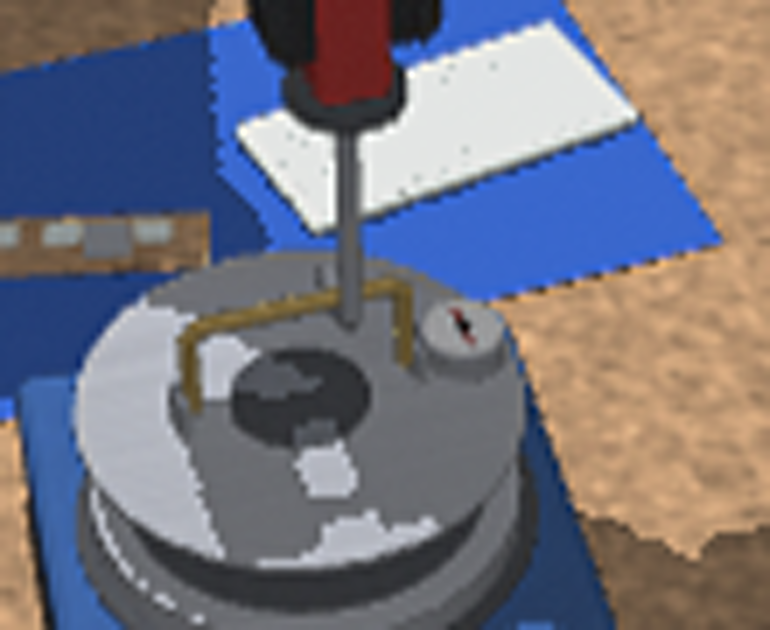

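View pics/w10.png

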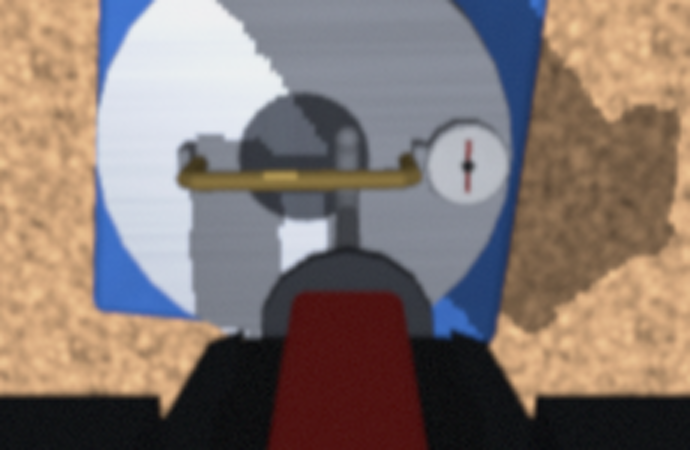

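```bash
python3 -c "
from h import *
cs=cam('scene'); C=np.array([.5745,-.0412,.075]); Rl=R.from_euler('z',-2.2,degrees=True)
L=np.array([[0,53,19],[0,-35,8],[0,35,8],[0,0,4],[0,-70,4],[0,70,4]])/1e3
def P(tx,dz,dxy=(0,0)): return (proj('scene',C+[dxy[0],dxy[1],dz]+ (Rl*R.from_euler('x',tx)).apply(L),cs))
b=P(0,0)
for tx in [-.05,0,.05]:
  for dz in [.028,.030]:
    d=(P(tx,dz)-b)*7; d[:,1]+=70; print(tx,dz,d.round(1).tolist())
d=(P(0,.03,(-.001,0))-P(0,.03))*7;print(d[0])
"
python3 - <<'E'
import sys; sys.path.insert(0,'.')
import cv2,numpy as np
# template match seated z8 (7x crop offset 160) vs z10 (offset 150)
a=cv2.imread('pics/z8.png',0);b=cv2.imread('pics/z10.png',0)
for n,(x0,y0,x1,y1) in {'dial':(420,290,510,360),'lpost':(165,300,225,430),'rfoot':(385,280,430,385),'hub':(230,345,375,450)}.items():
    t=a[y0:y1,x0:x1]; r=cv2.matchTemplate(b,t,cv2.TM_CCOEFF_NORMED); _,v,_,l=cv2.minMaxLoc(r[max(0,y0-60):y0+60,max(0,x0-60):x0+60]); print(n,v,l[0]+max(0,x0-60)-x0,l[1]+max(0,y0-60)-y0)
E
```

```text
-0.05 0.028 [[3.0, 9.8], [-3.9, 0.3], [0.4, 8.8], [-2.2, 5.1], [-7.1, -3.4], [1.5, 13.5]]
-0.05 0.03 [[3.0, 5.0], [-4.2, -4.5], [0.4, 4.1], [-2.4, 0.3], [-7.7, -8.2], [1.6, 8.8]]
0 0.028 [[0.3, 4.0], [-5.0, 4.7], [-0.7, 4.9], [-2.8, 5.2], [-7.2, 5.0], [1.3, 5.4]]
0 0.03 [[0.4, -0.9], [-5.3, -0.0], [-0.8, 0.2], [-3.0, 0.5], [-7.7, 0.3], [1.4, 0.6]]
0.05 0.028 [[-2.7, -1.7], [-5.8, 9.2], [-2.1, 1.1], [-3.4, 5.3], [-6.6, 13.4], [0.6, -2.7]]
0.05 0.03 [[-2.7, -6.5], [-6.1, 4.4], [-2.2, -3.7], [-3.6, 0.6], [-7.1, 8.7], [0.7, -7.4]]
[-1.13671198 -2.02392972]
dial 0.7667433619499207 0 -1
lpost 0.9006909132003784 -6 -3
rfoot 0.893172025680542 0 0
hub 0.9401464462280273 -3 0
```

apply_moves(
  delta_pos=[
    [0, 0.09, -0.03],
    [0, 0.28, -0.1],
    [0, 0.6, -0.22],
    [0, 1.03, -0.38],
    [0, 1.55, -0.57],
    [0, 2.15, -0.79],
    [0, 2.8, -1.03],
    [0, 3.45, -1.27],
    [0, 4.1, -1.51],
    [0, 4.75, -1.75],
  ],
  yaw=[0, 0, 0, 0, 0, 0, 0, 0, 0, 0],
  gripper=[5, 5, 5, 5, 5, 5, 5, 5, 5, 5],
)

```text
clock: 14.5
tool_pos: [0.5722, 0.0211, 0.2666]
eef_rot: [0.014, 0.712, -0.012, 0.702]
contact_force: [0.8, 0.1, -2.9]
opening: 0.245
```

```bash
python3 -c "
from h import *
goto(.486,.2854,.266,88)
cv2.imwrite('pics/z11.png',crop(snapshot('scene'),215,140,110,90,7))
"
```

```text
now [0.5722 0.0211 0.2666] yaw 87.91 xdir [-0.0128  0.0025 -0.9999] F [ 0.82  0.13 -2.87] t 14.5 op 0.245 q [ 0.37  0.73 -0.88  1.68  0.63  1.05  0.82]
delta cm [ 0.24 26.1  -9.57] rows>= 7.0 yaw -0.0015
```

View pics/z11.png

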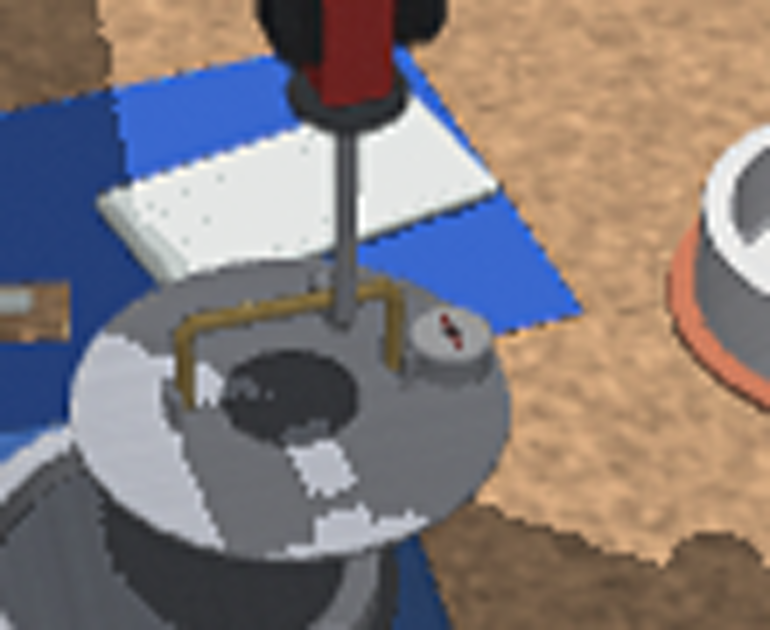

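apply_moves(
  delta_pos=[
    [0, 0.15, -0.05],
    [0, 0.4, -0.14],
    [0, 0.8, -0.29],
    [0, 1.3, -0.48],
    [0, 1.9, -0.7],
    [0, 2.6, -0.95],
    [0, 3.35, -1.23],
    [0, 4.1, -1.5],
    [0, 4.85, -1.78],
    [0, 5.6, -2.05],
  ],
  yaw=[0, 0, 0, 0, 0, 0, 0, 0, 0, 0],
  gripper=[5, 5, 5, 5, 5, 5, 5, 5, 5, 5],
)

```text
clock: 15.38
tool_pos: [0.5527, 0.0808, 0.2674]
eef_rot: [0.013, 0.712, -0.01, 0.702]
contact_force: [1.6, 0.3, -4.0]
opening: 0.247
```

apply_moves(
  delta_pos=[
    [0, 0.9, -0.33],
    [0, 1.65, -0.6],
    [0, 2.4, -0.88],
    [0, 3.15, -1.15],
    [0, 3.9, -1.43],
    [0, 4.65, -1.7],
    [0, 5.4, -1.98],
    [0, 6.15, -2.25],
    [0, 6.9, -2.53],
    [0, 7.65, -2.8],
  ],
  yaw=[0, 0, 0, 0, 0, 0, 0, 0, 0, 0],
  gripper=[5, 5, 5, 5, 5, 5, 5, 5, 5, 5],
)

```text
clock: 16.22
tool_pos: [0.5271, 0.1589, 0.2681]
eef_rot: [0.013, 0.712, -0.01, 0.702]
contact_force: [-0.6, -0.4, -3.7]
opening: 0.243
```

```bash
python3 -c "
from h import *
goto(.486,.2854,.266,88)
"
```

```text
now [0.5271 0.1589 0.2681] yaw 88.08 xdir [-0.0128  0.0043 -0.9999] F [-0.63 -0.43 -3.72] t 16.22 op 0.243 q [ 0.13  0.7  -0.88  1.74  0.61  1.01  0.56]
delta cm [ 0.32 12.5  -4.52] rows>= 4.0 yaw 0.0014
```

apply_moves(
  delta_pos=[
    [0, 0.9, -0.33],
    [0, 1.65, -0.6],
    [0, 2.4, -0.88],
    [0, 3.15, -1.15],
    [0, 3.9, -1.43],
    [0, 4.65, -1.7],
    [0, 5.4, -1.98],
    [0, 6.15, -2.25],
    [0, 6.9, -2.5],
    [0, 7.6, -2.75],
  ],
  yaw=[0, 0, 0, 0, 0, 0, 0, 0, 0, 0],
  gripper=[5, 5, 5, 5, 5, 5, 5, 5, 5, 5],
)

```text
clock: 17.05
tool_pos: [0.5019, 0.2366, 0.2688]
eef_rot: [0.013, 0.712, -0.01, 0.702]
contact_force: [0.8, -0.6, -3.5]
opening: 0.249
```

apply_moves(
  delta_pos=[
    [0, 0.8, -0.3],
    [0, 1.4, -0.52],
    [0, 2.0, -0.74],
    [0, 2.5, -0.92],
    [0, 3.0, -1.1],
    [0, 3.4, -1.22],
    [0, 3.7, -1.32],
    [0, 3.9, -1.38],
    [0, 4.0, -1.4],
    [0, 4.0, -1.4],
  ],
  yaw=[0, 0, 0, 0, 0, 0, 0, 0, 0, 0],
  gripper=[5, 5, 5, 5, 5, 5, 5, 5, 5, 5],
)

```text
clock: 17.88
tool_pos: [0.4892, 0.2771, 0.2691]
eef_rot: [0.013, 0.712, -0.01, 0.702]
contact_force: [0.2, -0.9, -3.9]
opening: 0.254
```

```bash
python3 -c "
from h import *
goto(.486,.2854,.266,88)
cv2.imwrite('pics/z12.png',crop(snapshot('scene'),285,110,110,90,7)); im=save('wrist','w12');goto(.486,.2854,.266,88)
"
```

```text
now [0.4892 0.2771 0.2691] yaw 88.08 xdir [-0.0128  0.0043 -0.9999] F [ 0.24 -0.92 -3.89] t 17.88 op 0.254 q [-0.11  0.71 -0.86  1.71  0.6   1.02  0.36]
delta cm [ 0.32  0.81 -0.35] rows>= 1.0 yaw 0.0014
now [0.4894 0.2768 0.269 ] yaw 88.06 xdir [-0.0128  0.004  -0.9999] F [-0.35 -0.18 -3.37] t 17.98 op 0.249 q [-0.11  0.71 -0.86  1.71  0.6   1.02  0.36]
delta cm [ 0.31  0.85 -0.36] rows>= 1.0 yaw 0.001
```

View pics/z12.png

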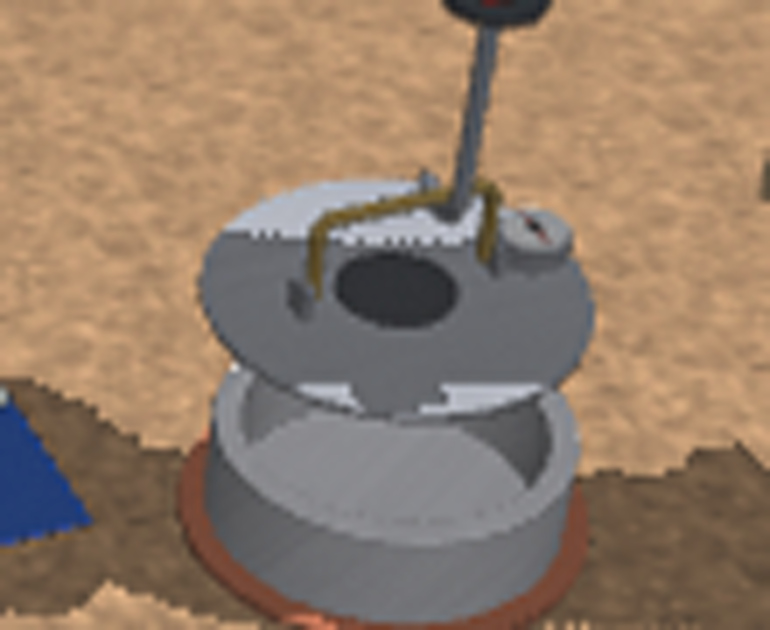

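View pics/w12.png

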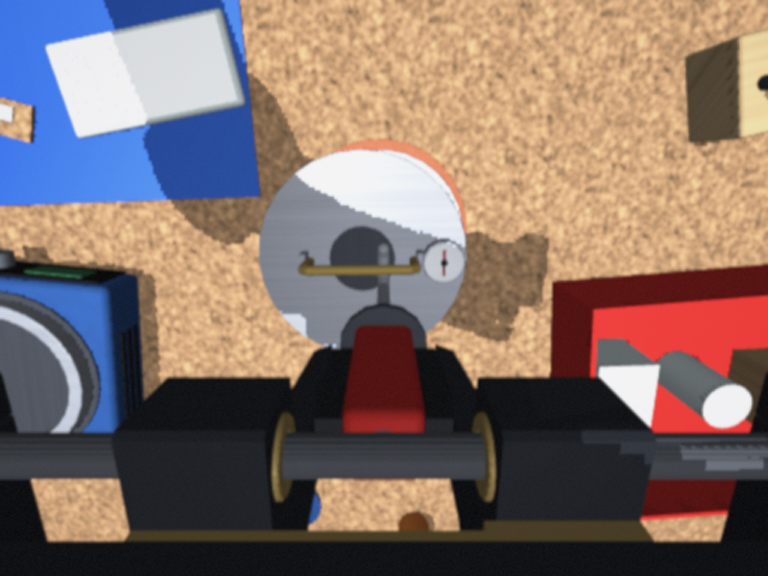

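```bash
python3 -c "
from h import *
T=lambda u,v,ox,oy,s:(ox+(u+.5)/s-.5,oy+(v+.5)/s-.5)
z=.110
print('scene hub',atz('scene',T(397,290,285,110,7),z),'dial',atz('scene',T(536,231,285,110,7),z+.015))
cp=cam('wrist');print('wrist hub',atz('wrist',T(361.5,256,0,0,1.5),z,cp),'dial',atz('wrist',T(444,262.5,0,0,1.5),z+.015,cp))
lifter()
# rest rim in scene level check
th=np.linspace(0,2*np.pi,300);c=[.472,.272]
Y=np.c_[c[0]+.068*np.cos(th),c[1]+.068*np.sin(th),np.full(300,.045)]
p=(proj('scene',Y,cam('scene'))-[285,110])*7+3;print('rim extents scene',p.min(0),p.max(0))
import glob
a=cv2.imread('pics/s10.raw.png') # rest unobstructed
v=crop(a[:,:,::-1].copy(),305,150,66,62,10);
q=(proj('scene',Y,cam('scene'))-[305,150])*10+4.5; cv2.polylines(v,[q.astype(int)],True,(0,0,255),1)
Y[:,:2]=np.array(c)+(Y[:,:2]-c)*57/68; q=(proj('scene',Y,cam('scene'))-[305,150])*10+4.5; cv2.polylines(v,[q.astype(int)],True,(0,255,0),1)
cv2.imwrite('pics/rr.png',v)
"
```

```text
scene hub [0.4747424 0.2641064 0.11     ] dial [0.47796752 0.31610439 0.125     ]
wrist hub [0.47393916 0.26327774 0.11      ] dial [0.47701084 0.31672811 0.125     ]
lifter o [0.4877 0.2773 0.1372] in lid start frame x -98.5 y 315.1 z 62.2 mm up [ 0.0128 -0.004   0.9999]
rim extents scene [206.78348081 314.60222848] [576.68547433 542.6158569 ]
```

View pics/rr.png

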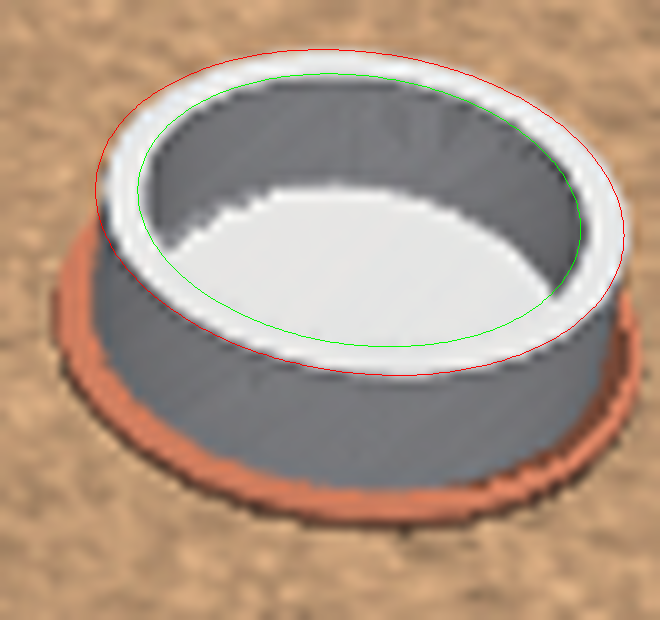

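apply_moves(
  delta_pos=[
    [0, 0.15, -0.04],
    [0, 0.4, -0.11],
    [0, 0.65, -0.19],
    [0, 0.85, -0.25],
    [0, 0.91, -0.26],
    [0, 0.91, -0.26],
    [0, 0.91, -0.26],
  ],
  yaw=[0, 0, 0, 0, 0, 0, 0],
  gripper=[5, 5, 5, 5, 5, 5, 5],
)

```text
clock: 18.57
tool_pos: [0.4871, 0.286, 0.2691]
eef_rot: [0.013, 0.712, -0.011, 0.702]
contact_force: [0.0, -0.6, -3.3]
opening: 0.247
```

apply_moves(
  delta_pos=[
    [0.2, 0, 0],
    [0.6, 0, 0],
    [1.1, 0, 0],
    [1.6, 0, 0],
    [2.1, 0, 0],
    [2.6, 0, 0],
    [3.1, 0, 0],
    [3.5, 0, 0],
    [3.7, 0, 0],
    [3.7, 0, 0],
  ],
  yaw=[0, 0, 0, 0, 0, 0, 0, 0, 0, 0],
  gripper=[5, 5, 5, 5, 5, 5, 5, 5, 5, 5],
)

```text
clock: 19.4
tool_pos: [0.4864, 0.2859, 0.2315]
eef_rot: [0.013, 0.712, -0.011, 0.702]
contact_force: [0.2, -0.8, -3.4]
opening: 0.245
```

```bash
python3 -c "
from h import *
lifter()
cv2.imwrite('pics/z13.png',crop(snapshot('scene'),285,120,110,90,7)); im=save('wrist','w13');goto(.486,.2854,.266,88);lifter()
"
```

```text
lifter o [0.4846 0.2864 0.0997] in lid start frame x -102.0 y 324.0 z 24.7 mm up [ 0.0135 -0.0033  0.9999]
now [0.4866 0.2863 0.2322] yaw 88.08 xdir [-0.0127  0.0041 -0.9999] F [ 0.17 -0.13 -3.37] t 19.5 op 0.247 q [-0.14  0.75 -0.83  1.75  0.65  0.95  0.3 ]
delta cm [-3.38 -0.08 -0.1 ] rows>= 1.0 yaw 0.0013
lifter o [0.4849 0.2868 0.1004] in lid start frame x -101.7 y 324.5 z 25.4 mm up [ 0.0127 -0.0041  0.9999]
```

View pics/z13.png

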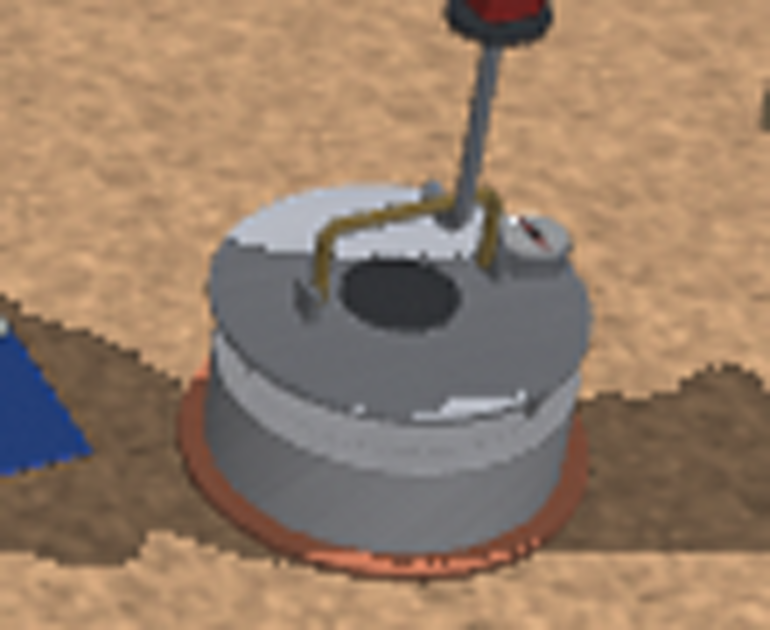

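View pics/w13.png

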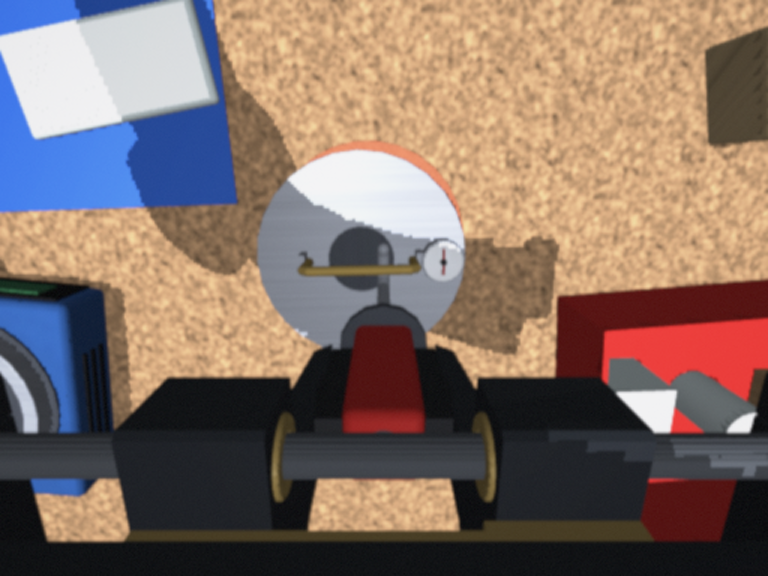

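```bash
python3 -c "
from h import *
T=lambda u,v,ox,oy,s:(ox+(u+.5)/s-.5,oy+(v+.5)/s-.5)
z=.073
print('scene hub',atz('scene',T(401,295,285,120,7),z),'dial',atz('scene',T(537,237,285,120,7),z+.015))
cp=cam('wrist');print('wrist hub',atz('wrist',T(361.5,257,0,0,1.5),z,cp))
"
```

```text
scene hub [0.47292521 0.27193816 0.073     ] dial [0.4760009  0.32420767 0.088     ]
wrist hub [0.47191455 0.27276391 0.073     ]
```

apply_moves(
  delta_pos=[
    [0.15, 0.03, 0],
    [0.45, 0.05, 0],
    [0.8, 0.05, 0],
    [1.15, 0.05, 0],
    [1.45, 0.05, 0],
    [1.7, 0.05, 0],
    [1.85, 0.05, 0],
    [1.95, 0.05, 0],
    [2.03, 0.05, 0],
    [2.1, 0.05, 0],
  ],
  yaw=[0, 0, 0, 0, 0, 0, 0, 0, 0, 0],
  gripper=[5, 5, 5, 5, 5, 5, 5, 5, 5, 5],
)

```text
clock: 20.33
tool_pos: [0.4864, 0.2869, 0.2112]
eef_rot: [0.013, 0.711, -0.01, 0.703]
contact_force: [0.4, 0.2, -3.2]
opening: 0.247
```

apply_moves(
  delta_pos=[
    [0.08, 0, 0],
    [0.15, 0, 0],
    [0.22, 0, 0],
    [0.29, 0, 0],
    [0.36, 0, 0],
    [0.43, 0, 0],
    [0.5, 0, 0],
    [0.58, 0, 0],
    [0.65, 0, 0],
    [0.65, 0, 0],
  ],
  yaw=[0, 0, 0, 0, 0, 0, 0, 0, 0, 0],
  gripper=[5, 5, 5, 5, 5, 5, 5, 5, 5, 5],
)

```text
clock: 21.17
tool_pos: [0.4863, 0.2871, 0.2047]
eef_rot: [0.013, 0.711, -0.01, 0.703]
contact_force: [-0.0, -0.3, -0.9]
opening: 0.247
```

```bash
python3 -c "
from h import *
lifter()
cv2.imwrite('pics/z14.png',crop(snapshot('scene'),285,120,110,90,7)); im=snapshot('wrist');cv2.imwrite('pics/w14.png',crop(im,140,80,230,150,3))
F=[]
for i in range(3): snapshot('top'); F.append(get_state()['contact_force'])
print(np.mean(F,0));goto(.486,.2854,.266,88);lifter()
"
```

```text
lifter o [0.4847 0.2876 0.0729] in lid start frame x -101.9 y 325.3 z -2.1 mm up [ 0.0124 -0.0044  0.9999]
[-0.10849719  0.31068605 -1.1738683 ]
now [0.4863 0.287  0.2047] yaw 88.07 xdir [-0.0124  0.0044 -0.9999] F [ 0.35  0.21 -1.25] t 21.42 op 0.252 q [-0.16  0.78 -0.8   1.77  0.69  0.89  0.27]
delta cm [-6.13 -0.14 -0.11] rows>= 2.0 yaw 0.0013
lifter o [0.4847 0.2876 0.0729] in lid start frame x -101.9 y 325.2 z -2.1 mm up [ 0.0124 -0.0044  0.9999]
```

View pics/z14.png

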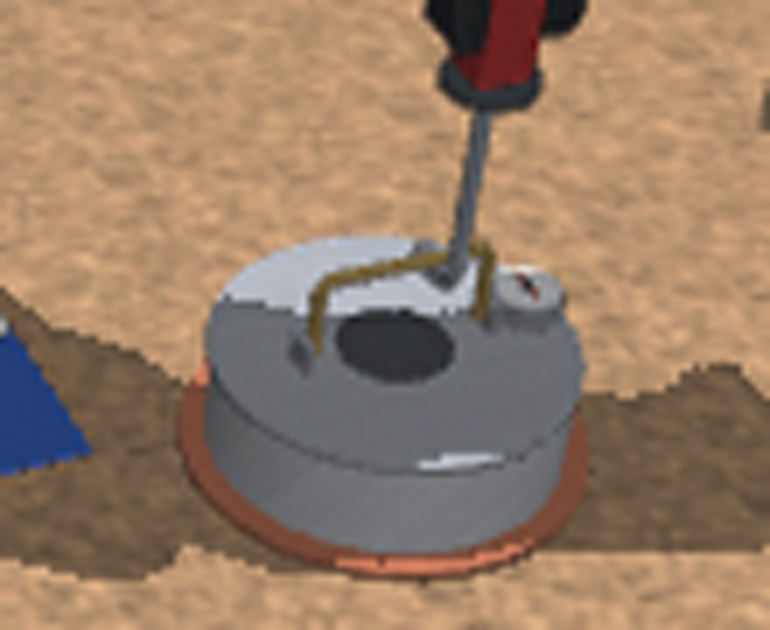

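View pics/w14.png

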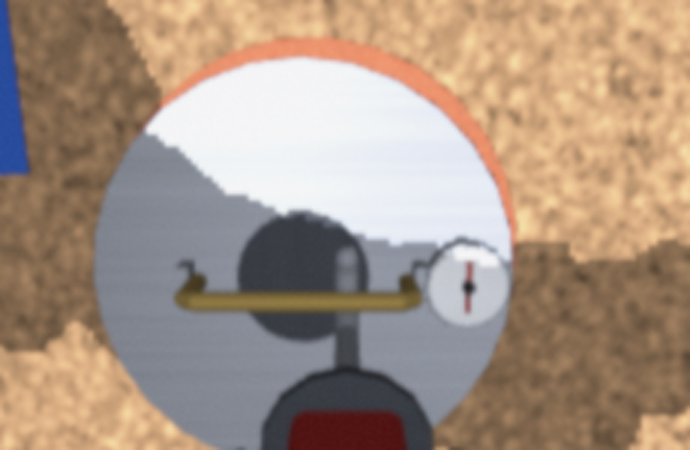

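apply_moves(
  delta_pos=[
    [0.2, 0, 0],
    [0.5, 0, 0],
    [0.7, 0, 0],
    [0.75, 0, 0.2],
    [0.75, 0, 0.6],
    [0.75, 0, 1.0],
    [0.75, 0, 1.5],
    [0.72, 0, 2.3],
    [0.7, 0, 3.2],
    [0.7, 0, 4.2],
  ],
  yaw=[0, 0, 0, 0, 0, 0, 0, 0, 0, 0],
  gripper=[5, 5, 5, 5, 5, 5, 5, 5, 5, 5],
)

```text
clock: 22.25
tool_pos: [0.5294, 0.2855, 0.1973]
eef_rot: [0.013, 0.711, -0.01, 0.703]
contact_force: [-0.3, 1.0, -2.0]
opening: 0.244
```

```bash
python3 -c "
from h import *
lifter()
cv2.imwrite('pics/z15.png',crop(snapshot('scene'),285,120,110,90,7)); im=snapshot('wrist');cv2.imwrite('pics/w15.png',crop(im,140,80,230,150,3))
goto(.53,.2854,.28,88);lifter()
"
```

```text
lifter o [0.5278 0.2861 0.0655] in lid start frame x -58.8 y 325.3 z -9.5 mm up [ 0.0121 -0.0045  0.9999]
now [0.5307 0.285  0.197 ] yaw 87.89 xdir [-0.011   0.0047 -0.9999] F [-0.48 -0.66 -1.84] t 22.35 op 0.245 q [-0.14  0.84 -0.79  1.67  0.69  0.95  0.34]
delta cm [-8.3   0.07 -0.16] rows>= 2.0 yaw -0.002
lifter o [0.5292 0.2856 0.0652] in lid start frame x -57.4 y 324.9 z -9.8 mm up [ 0.011  -0.0047  0.9999]
```

View pics/z15.png

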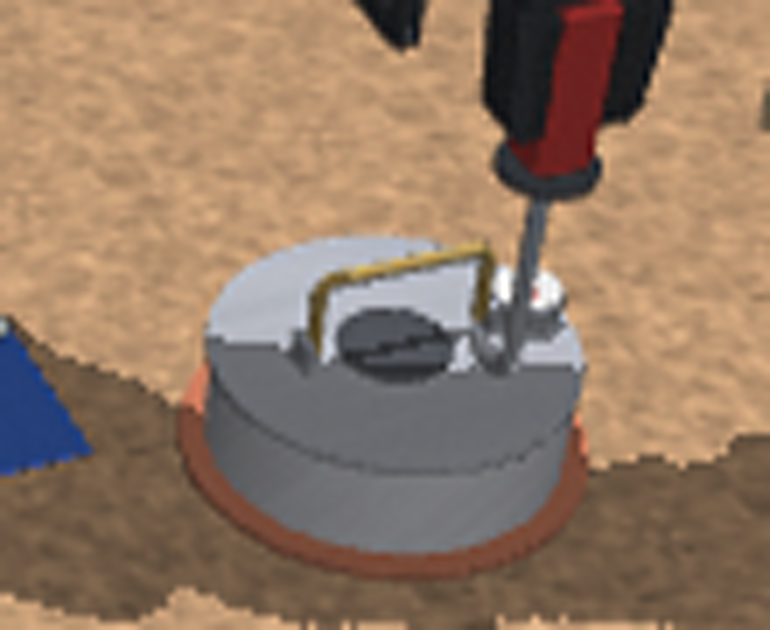

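View pics/w15.png

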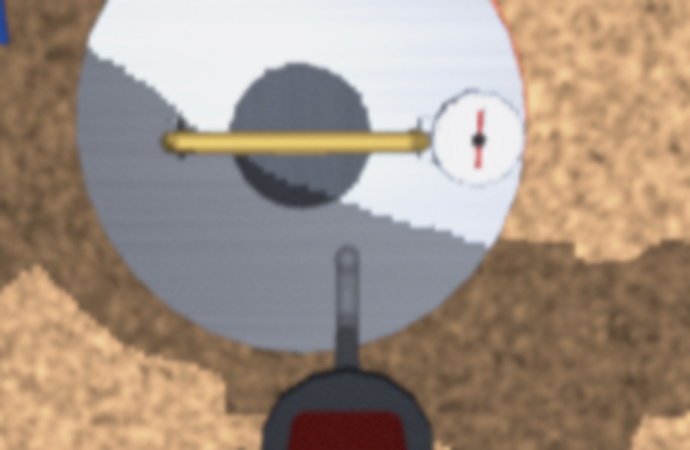

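apply_moves(
  delta_pos=[
    [-1, 0, 0.1],
    [-3, 0, 0],
    [-6, 0, 0],
    [-9, 0, 0],
    [-10.3, 0, 0],
    [-10.3, -1, 0],
    [-10.3, -3, 0],
    [-10.3, -6, 0],
    [-10.3, -9, 0],
    [-10.3, -12, 0],
  ],
  yaw=[0, 0, 0, 0, 0, 0.12, 0.24, 0.36, 0.48, 0.6],
  gripper=[5, 5, 5, 5, 5, 5, 5, 5, 5, 5],
)

```text
clock: 23.18
tool_pos: [0.5267, 0.1638, 0.3003]
eef_rot: [0.223, 0.675, -0.222, 0.667]
contact_force: [0.8, -0.0, -2.0]
opening: 0.244
```

```bash
python3 -c "
from h import *
goto(.485,-.3245,.30,-114.96)
"
```

```text
now [0.5267 0.1638 0.3003] yaw 53.26 xdir [-0.0106  0.005  -0.9999] F [ 0.79 -0.05 -1.98] t 23.18 op 0.244 q [ 0.05  0.62 -0.73  1.71  0.46  1.01  0.09]
delta cm [ -0.17 -41.62  25.87] rows>= 12.0 yaw 2.9359
```

apply_moves(
  delta_pos=[
    [0, -2, 1.2],
    [0, -4, 2.5],
    [0, -6, 3.7],
    [0, -8, 5],
    [0, -10, 6.2],
    [0, -12, 7.5],
    [0, -14, 8.7],
    [0, -16, 10],
    [0, -18, 11.2],
    [0, -20, 12.5],
  ],
  yaw=[0.12, 0.24, 0.36, 0.48, 0.6, 0.72, 0.84, 0.96, 1.08, 1.2],
  gripper=[5, 5, 5, 5, 5, 5, 5, 5, 5, 5],
)

```text
clock: 24.02
tool_pos: [0.5067, -0.0715, 0.3002]
eef_rot: [-0.562, -0.43, 0.565, -0.423]
contact_force: [0.4, -0.1, -1.1]
opening: 0.244
```

```bash
python3 -c "
from h import *
goto(.485,-.3245,.30,-114.96)
"
```

```text
now [ 0.5067 -0.0715  0.3002] yaw -15.76 xdir [-0.0101  0.0057 -0.9999] F [ 0.39 -0.06 -1.11] t 24.02 op 0.244 q [ 0.32  0.5  -0.41  1.83  0.25  0.87 -0.48]
delta cm [-0.1   4.78 24.94] rows>= 7.0 yaw 1.7314
```

apply_moves(
  delta_pos=[
    [0, 0.5, 2.5],
    [0, 1, 5],
    [0, 1.5, 7.5],
    [0, 1.9, 10],
    [0, 2.4, 12.5],
    [0, 2.9, 15],
    [0, 3.4, 17.5],
    [0, 3.8, 20],
    [0, 4.3, 22.5],
    [0, 4.8, 24.9],
  ],
  yaw=[0.12, 0.24, 0.36, 0.48, 0.6, 0.72, 0.84, 0.96, 1.08, 1.2],
  gripper=[5, 5, 5, 5, 5, 5, 5, 5, 5, 5],
)

```text
clock: 24.85
tool_pos: [0.4852, -0.3246, 0.2998]
eef_rot: [-0.703, -0.035, 0.709, -0.03]
contact_force: [0.1, -0.0, -0.8]
opening: 0.248
```

```bash
python3 -c "
from h import *
goto(.485,-.3245,.265,-114.96)
"
```

```text
now [ 0.4852 -0.3246  0.2998] yaw -84.79 xdir [-0.009   0.0067 -0.9999] F [ 0.07 -0.05 -0.78] t 24.85 op 0.248 q [ 0.54  0.58 -0.05  1.63  0.03  0.94 -1.  ]
delta cm [ 3.48  0.02 -0.01] rows>= 1.0 yaw 0.5266
```

apply_moves(
  delta_pos=[
    [0, 0, 0],
    [0, 0, 0],
    [0.5, 0, 0],
    [1.5, 0, 0],
    [2.7, 0, 0],
    [3.3, 0, 0],
    [3.3, 0, 0],
    [3.3, 0, 0],
  ],
  yaw=[0.12, 0.24, 0.36, 0.48, 0.527, 0.527, 0.527, 0.527],
  gripper=[5, 5, 5, 5, 5, 5, 5, 5],
)

```text
clock: 25.52
tool_pos: [0.4851, -0.3238, 0.2671]
eef_rot: [-0.687, 0.15, 0.694, 0.154]
contact_force: [0.3, -0.5, -0.5]
opening: 0.247
```

```bash
python3 -c "
from h import *
goto(.4856,-.325,.20,-114.96)
im=snapshot('wrist');cp=cam('wrist');cv2.imwrite('pics/w16.png',crop(im,140,120,230,150,3));cv2.imwrite('pics/z16.png',crop(snapshot('scene'),65,150,90,110,6))
goto(.4856,-.325,.20,-114.96);lifter()
"
```

```text
now [ 0.4851 -0.3238  0.2671] yaw -114.86 xdir [-0.0088  0.0075 -0.9999] F [ 0.29 -0.46 -0.54] t 25.52 op 0.247 q [ 0.46  0.62  0.09  1.68 -0.07  0.86 -1.42]
delta cm [ 6.7   0.11 -0.17] rows>= 2.0 yaw 0.0018
now [ 0.4853 -0.3244  0.2676] yaw -114.92 xdir [-0.0076  0.0064 -1.    ] F [ 0.33 -0.49 -1.8 ] t 25.62 op 0.246 q [ 0.46  0.62  0.09  1.68 -0.07  0.86 -1.42]
delta cm [ 6.76  0.06 -0.11] rows>= 2.0 yaw 0.0007
lifter o [ 0.4843 -0.3236  0.1358] in lid start frame x -79.7 y -285.5 z 60.8 mm up [ 0.0076 -0.0064  1.    ]
```

View pics/w16.png

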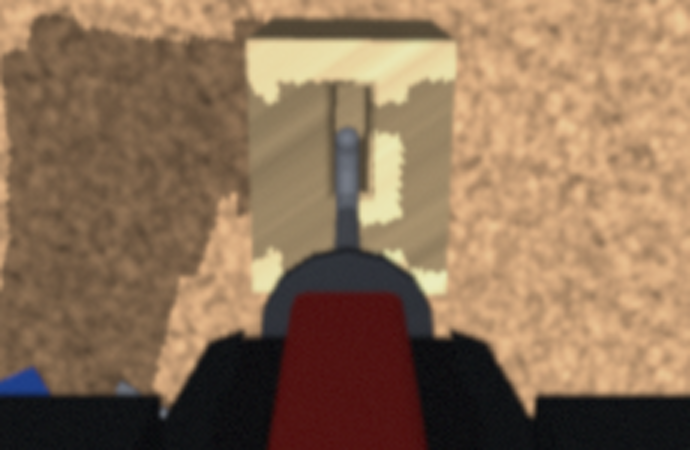

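View pics/z16.png

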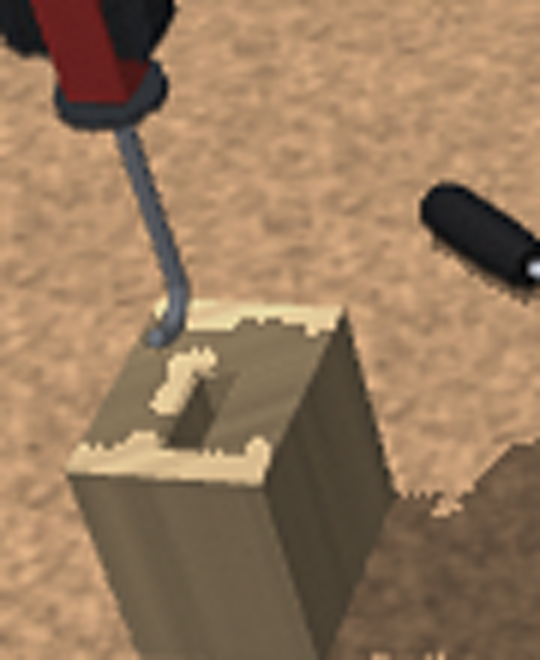

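apply_moves(
  delta_pos=[
    [0, 0.08, -0.12],
    [0.8, 0.09, -0.12],
    [1.8, 0.09, -0.12],
    [2.8, 0.1, -0.12],
    [3.8, 0.1, -0.12],
    [4.3, 0.1, -0.12],
    [4.3, 0.1, -0.12],
  ],
  yaw=[0, 0, 0, 0, 0, 0, 0],
  gripper=[5, 5, 5, 5, 5, 5, 5],
)

```text
clock: 26.2
tool_pos: [0.4848, -0.3248, 0.2226]
eef_rot: [-0.686, 0.15, 0.695, 0.155]
contact_force: [-0.0, 0.2, -0.6]
opening: 0.249
```

```bash
python3 -c "
from h import *
goto(.4856,-.325,.139,-114.96)
im=snapshot('wrist');cv2.imwrite('pics/w17.png',crop(im,140,120,230,150,3));cv2.imwrite('pics/z17.png',crop(snapshot('scene'),65,150,90,110,6))
goto(.4856,-.325,.139,-114.96);lifter()
"
```

```text
now [ 0.4848 -0.3248  0.2226] yaw -114.91 xdir [-0.0108  0.0084 -0.9999] F [-0.04  0.18 -0.58] t 26.2 op 0.249 q [ 0.46  0.68  0.09  1.72 -0.08  0.76 -1.42]
delta cm [ 8.36  0.   -0.19] rows>= 3.0 yaw 0.0009
now [ 0.4856 -0.3255  0.2242] yaw -114.91 xdir [-0.0082  0.0068 -0.9999] F [ 0.    0.14 -1.14] t 26.3 op 0.246 q [ 0.46  0.67  0.09  1.72 -0.08  0.76 -1.42]
delta cm [ 8.52 -0.02 -0.06] rows>= 3.0 yaw 0.0008
lifter o [ 0.4846 -0.3246  0.0924] in lid start frame x -79.4 y -286.5 z 17.4 mm up [ 0.0082 -0.0068  0.9999]
```

View pics/w17.png

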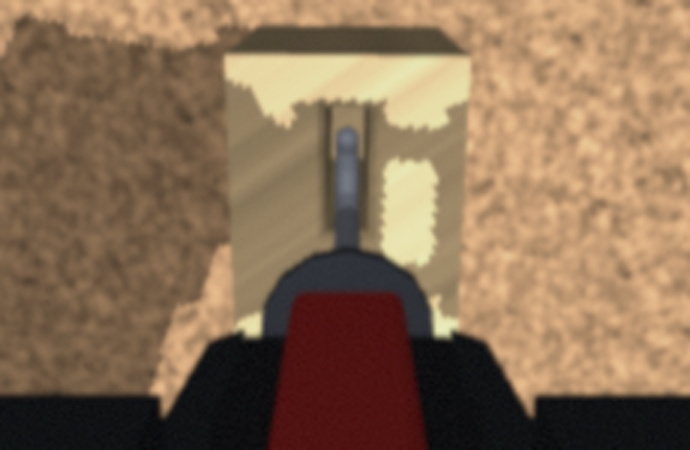

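View pics/z17.png

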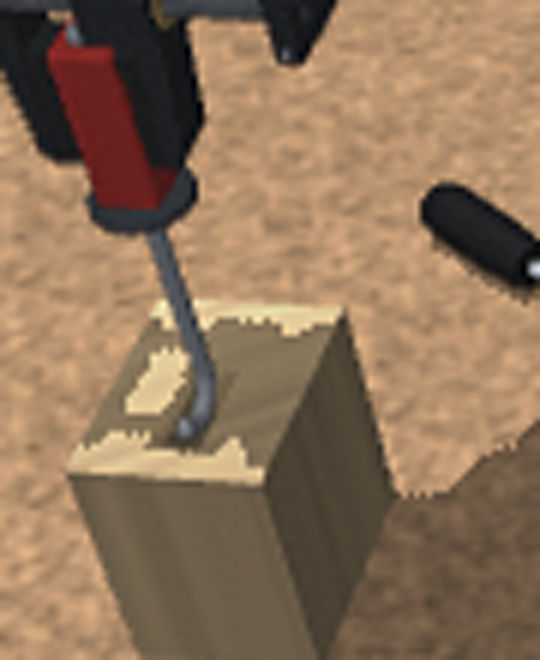

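apply_moves(
  delta_pos=[
    [0.8, 0, -0.03],
    [1.6, 0, -0.03],
    [2.4, 0, -0.04],
    [3.2, 0, -0.05],
    [4.0, 0, -0.06],
    [4.8, 0, -0.06],
    [5.6, 0, -0.06],
    [6.4, 0, -0.06],
    [7.0, 0, -0.06],
    [7.4, 0, -0.06],
  ],
  yaw=[0, 0, 0, 0, 0, 0, 0, 0, 0, 0],
  gripper=[5, 5, 5, 5, 5, 5, 5, 5, 5, 5],
)

```text
clock: 27.13
tool_pos: [0.4853, -0.3251, 0.1492]
eef_rot: [-0.687, 0.151, 0.694, 0.154]
contact_force: [0.1, 0.3, -1.3]
opening: 0.243
```

```bash
python3 -c "
from h import *
goto(.4856,-.325,.137,-114.96)
"
```

```text
now [ 0.4853 -0.3251  0.1492] yaw -114.92 xdir [-0.009   0.0073 -0.9999] F [ 0.07  0.25 -1.35] t 27.13 op 0.243 q [ 0.47  0.78  0.07  1.78 -0.09  0.6  -1.41]
delta cm [ 1.22 -0.02 -0.04] rows>= 1.0 yaw 0.0007
```

Free so far; down to the seat.

apply_moves(
  delta_pos=[
    [0.4, 0, 0],
    [0.8, 0, 0],
    [1.0, 0, 0],
    [1.15, 0, 0],
    [1.2, 0, 0],
    [1.2, 0, 0],
  ],
  yaw=[0, 0, 0, 0, 0, 0],
  gripper=[5, 5, 5, 5, 5, 5],
)

```text
clock: 27.63
tool_pos: [0.4853, -0.3251, 0.1373]
eef_rot: [-0.687, 0.151, 0.694, 0.154]
contact_force: [1.3, 0.2, -0.6]
opening: 0.245
```

```bash
python3 -c "
from h import *
goto(.4856,-.325,.137,-114.96)
cv2.imwrite('pics/z18.png',crop(snapshot('scene'),65,150,90,110,6))
goto(.4856,-.325,.137,-114.96)
"
```

```text
now [ 0.4853 -0.3251  0.1373] yaw -114.92 xdir [-0.0088  0.0071 -0.9999] F [ 1.31  0.2  -0.61] t 27.63 op 0.245 q [ 0.47  0.8   0.07  1.79 -0.09  0.57 -1.41]
delta cm [ 0.03 -0.02 -0.03] rows>= 1.0 yaw 0.0007
now [ 0.4854 -0.3251  0.1374] yaw -114.91 xdir [-0.0086  0.007  -0.9999] F [ 0.97  0.79 -0.85] t 27.68 op 0.247 q [ 0.47  0.8   0.07  1.79 -0.09  0.57 -1.41]
delta cm [ 0.04 -0.02 -0.02] rows>= 1.0 yaw 0.0008
```

View pics/z18.png

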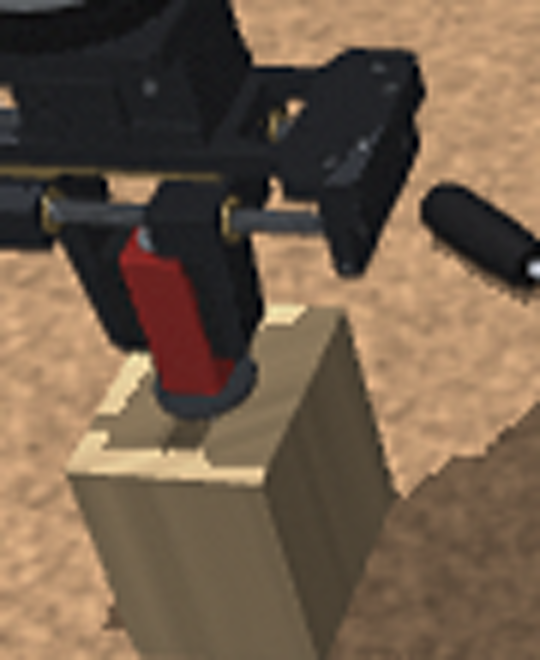

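apply_moves(
  delta_pos=[
    [0.03, 0, 0],
    [0.03, 0, 0],
    [0.03, 0, 0],
    [0.03, 0, 0],
    [0.03, 0, 0],
    [0.03, 0, 0],
    [0.03, 0, 0],
    [0.03, 0, 0],
    [0.03, 0, 0],
    [0.03, 0, 0],
  ],
  yaw=[0, 0, 0, 0, 0, 0, 0, 0, 0, 0],
  gripper=[30, 50, 80, 80, 80, 80, 80, 80, 80, 80],
)

```text
clock: 28.52
tool_pos: [0.4853, -0.3251, 0.1371]
eef_rot: [-0.687, 0.151, 0.694, 0.154]
contact_force: [0.8, 0.6, 0.3]
opening: 0.799
```

```bash
python3 -c "
from h import *
goto(.4856,-.325,.28,-114.96); im=snapshot('wrist');cv2.imwrite('pics/w19.png',crop(im,100,120,260,150,3))
"
```

```text
now [ 0.4853 -0.3251  0.1371] yaw -114.91 xdir [-0.0087  0.0071 -0.9999] F [0.84 0.64 0.31] t 28.52 op 0.799 q [ 0.47  0.8   0.07  1.79 -0.09  0.57 -1.41]
delta cm [-14.29  -0.06   0.13] rows>= 4.0 yaw 0.0008
```

View pics/w19.png

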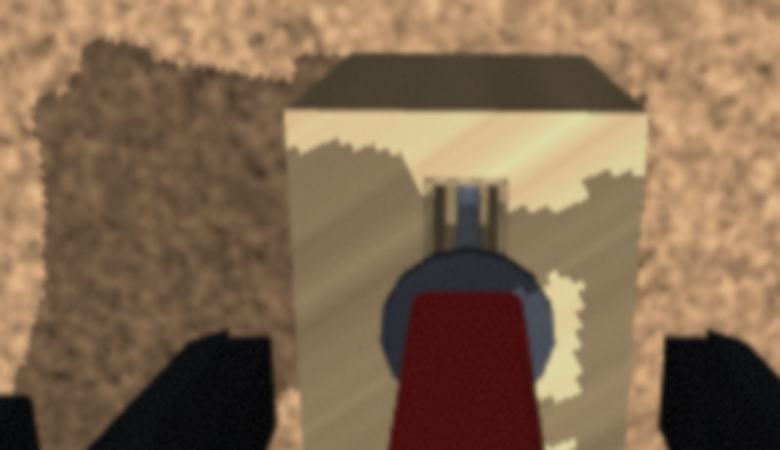

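Released and upright in the slot. Withdraw upward and check the scene.

apply_moves(
  delta_pos=[
    [-1, 0, 0],
    [-3, 0, 0],
    [-5.5, 0, 0],
    [-8.5, 0, 0],
    [-11.5, 0, 0],
    [-14, 0, 0],
    [-14, 0, 0],
    [-14, 0, 0],
  ],
  yaw=[0, 0, 0, 0, 0, 0, 0, 0],
  gripper=[80, 80, 80, 80, 80, 80, 80, 80],
)

```text
clock: 29.23
tool_pos: [0.4872, -0.3266, 0.2792]
eef_rot: [-0.688, 0.151, 0.693, 0.154]
contact_force: [-0.0, -0.2, -0.6]
opening: 0.804
```

```bash
python3 -c "
from h import *
save('scene','s20'); save('wrist','w20'); T=lambda u,v:(u,v)
im=snapshot('top'); cv2.imwrite('pics/t20.png',crop(im,130,195,66,62,6)); goto(.4856,-.325,.28,-114.96)
"
```

```text
now [ 0.4858 -0.3255  0.2761] yaw -114.91 xdir [-0.0107  0.0084 -0.9999] F [-0.47 -0.16 -0.24] t 29.38 op 0.804 q [ 0.46  0.61  0.1   1.66 -0.07  0.89 -1.42]
delta cm [-0.39 -0.04  0.05] rows>= 1.0 yaw 0.0008
```

View pics/s20.png

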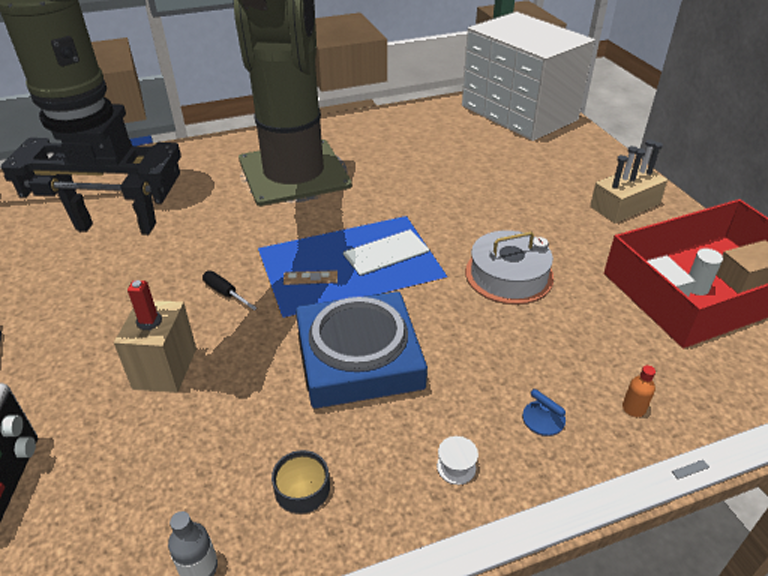

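View pics/t20.png

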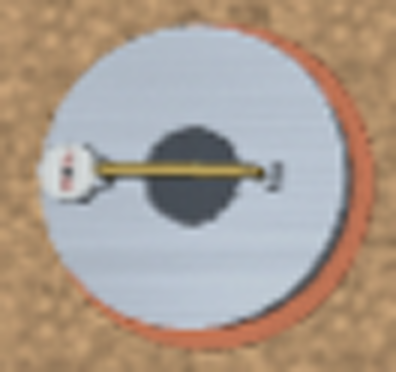

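View pics/w20.png

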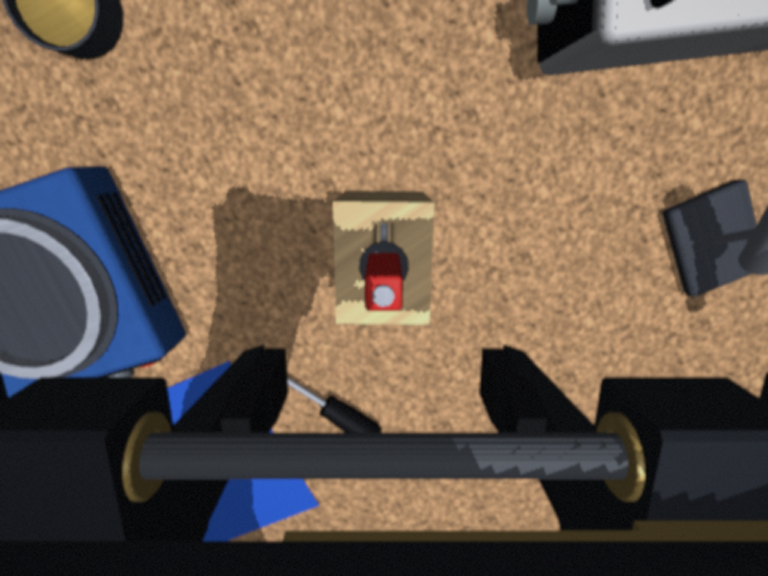

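apply_moves(
  delta_pos=[
    [0, 0, 0],
    [0, 0, 0],
    [0, 0, 0],
  ],
  yaw=[0, 0, 0],
  gripper=[80, 80, 80],
)

```text
clock: 29.63
tool_pos: [0.4854, -0.3253, 0.2753]
eef_rot: [-0.686, 0.15, 0.695, 0.155]
contact_force: [-0.2, -0.0, 0.6]
opening: 0.8
```

```bash
python3 -c "
from plant import *
print(finish_job())"
```

```text
the job is handed in; nothing more can be done
None
```

The lid is off the pot and seated in its rest, the lifter stands back in its block, and I handed the job in at about 29.6 s. The hand-in gives no verdict.

- **Lift:** I hooked the bar about 14 mm from its middle, towards the dial. The lid hung level at the first try, tilted about 0.015 rad with the dial side low. The measured weight of roughly 255 g fits a balance point there.
- **Carry and placing:** I moved it slowly to the rest and lowered it about 1 mm at a time. The wrist force then fell back to its unloaded value. I lowered the hook under the bar and drew it out.
- **Final pictures:**
  - The lid sits flush, centred within about 1–2 mm of the rest's axis.
  - The lifter stands upright with its guard on the block, released about 0.5 mm above its first grip height.
  - The gripper is open and clear, and I saw no other thing moved.
- **Small disagreements:** The cameras differed by 1–2 mm on positions. The tool had picked up about 0.6 degrees of tilt by the end. Neither caused a problem I could see, and no check failed.

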